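Stop the reagent shaker and stand the fallen cartridge in its empty bay

TASK

First switch the reagent shaker off by turning its blue dial anticlockwise (seen from above) as far as it goes, and leave it off. Then pick up the blue-topped reagent cartridge lying on the bench and stand it upright, blue top up, fully home in the shaker's empty bay, lowering it in gently rather than dropping it, and let go; either broad face may face forward. Do not shift or knock over the other cartridges and the things standing about.

Things in the scene. Friction and masses are not known exactly. Their poses are not given: they have to be found in the camera images.
- cartridge: Fallen reagent cartridge: plain block 90 x 46 x 28 mm, pale plastic, blue top (last 14 mm of its length, same section), about 0.13 kg, lying on a broad face at the start. Origin at the centre of the broad face then underneath; x axis from foot to blue top, y across the width, z through the thickness (it fills x -45..45, y -23..23, z 0..28 mm)
- cartridge_foot (a point): Centre of the cartridge's foot end (the far end from the blue top), 28 x 46 mm
- cartridge_top (a point): Centre of the cartridge's blue top end
- shaker: Reagent shaker, fixed, white, 165 (x) by 196 (y) mm, deck 30 mm high. Origin under its centre, z up, x from dial to bays. Three bays in a row: x = 42, y = -54, 0, 54 mm. Row ends: white cheeks (8 mm thick at y = +-86.5, 56 mm long) 125 mm high, as high as the tops of the seated cartridges. Only 8 mm lies between cartridges, so fingers fit only on their broad sides (along x)
- bay_empty: The empty bay, one of the three: a fixed aluminium block 56 mm (x) by 54 mm (y) by 35 mm high whose underside is 30 mm above the bench, with a rectangular well 31 mm (x) by 49 mm (y), 30 mm deep, with chamfered rim. Axes as the shaker's. Origin at the centre of its underside
- bay_empty_floor (a point): Centre of the floor of the empty bay's well, 35 mm above the bench
- bay_empty_mouth (a point): Centre of the mouth of the empty bay's well, 65 mm above the bench
- dial (a joint): Speed dial of the shaker: angle in rad, 0 at the anticlockwise end stop (off), growing clockwise seen from above, up to 2.4
- dial_grip (a point): On the dial's vertical axis, 67 mm above the bench: the point to grip. Grip bar 42 mm long, 14 mm thick, 30 mm tall on a 44 mm disc, its top 7 mm above the point; x axis along the bar, turning with it (off: along the shaker's x). The dial's axis is at x = -45, y = 0 mm on the shaker
- cartridge_green: Bystander: green-topped cartridge standing in another bay, 28 x 46 x 90 mm, origin at the centre of its foot, z up
- cartridge_yellow: Bystander: yellow-topped cartridge standing in another bay, 28 x 46 x 90 mm, origin at the centre of its foot, z up
- cup: Bystander: open white plastic specimen cup, 42 mm across, 55 mm high, loose on the bench; origin at its underside centre
- jar: Bystander: small white jar with red lid, 44 mm across, 50 mm high, loose; origin at its underside centre
- timer: Bystander: flat yellow timer, 50 x 50 x 18 mm, loose; origin at its underside centre
- wash_bottle: Bystander: white bottle, 48 mm across, 130 mm high, loose; origin at its underside centre
- amber_bottle: Bystander: amber bottle with black cap, 48 mm across, 85 mm high, loose; origin at its underside centre
Things that resemble listed ones, but are neither listed nor needed, are in the scene too. What is shaped like the cartridge but black, purple or red is not meant.

How it is judged:
By the outcome, as a careful person would: the job done as asked, in the order asked, and still so for the second after the job is handed in, with the robot touching nothing.
It also fails if it takes over 72 s, if anything falls off the work surface, if the arm or the gripper's body presses on something with over 40 N, if the wrist force passes 120 N, or if a joint passes its speed limit or range.

ROBOT

A 6-joint arm with a two-finger parallel gripper is mounted at the origin on the work surface. World frame = base frame: x ahead of the robot, y to its left, z up, the work surface at z = 0. Lengths are in m, angles in rad, forces in N, time in s.
With the tool pointing down it reaches from about 0.35 to 0.775 m from the base axis. Payload 5.5 kg.
Tool frame: the origin (TCP) lies on the centre line of the jaws, within the pads' length; the fingertips stand 11 mm ahead of it and the grasp point (between the pads) lies 8 mm behind it; z points along the fingers, y is the line along which they close (so a half turn about z gives the same grasp; the last joint's range is limited). The gripper opens to 85 mm and grips with 20 to 120 N. Pads are 22 mm wide; open, the fingers measure 114 mm over their backs; the gripper's body (76 mm by 85 mm) begins 54 mm behind the grasp point. The pads swing forward as they close: fully open they stand 13 mm farther back than shut.
Start: joints at [1.207, 0.313, 0.046, 1.304, 0, 1.431], TCP at [0.128, 0.561, 0.242] pointing down, gripper open.
Joint ranges: [-2.76, 2.76], [-0.86, 1.69], [-1.03, 1.26], [-2.2, 2.34], [-1.47, 1.5], [-3.14, 3.14]. Speed limits (rad/s): [2.57, 2.57, 3.14, 3.14, 3.14, 3.14].

INTERFACE

Orientations are given as a unit quaternion [w, x, y, z].
In Python, from workcell import env, viewer, order, models gives the robot as it stands.
- The arm moves only by the tool drive_tool, never from a script. Its argument "series" is a list that holds one entry, the list of rows, each a list of 6 numbers: the shift along the tool's x, y, z each as a share of 120 mm, from -1 to 1, then the turn, a rotation vector about the tool's x, y, z each as a share of 180 degrees, from -1 to 1. A call has 1 to 20 rows; each row shifts and turns the commanded pose from where the row before left it, along the tool's axes as they then stand; what a row does not reach is not made up. A row lasts 1/8 s, in which the tool goes at most 62.5 mm and 10.7 degrees, less where a joint would pass 70% of its speed; a pose out of reach is approached as far as the arm can. A call with a number of a shift or a turn outside -1 to 1 is refused whole. A call with a gripper value outside its range is refused whole. "jaw" is the opening, from -1 (shut) to 1 (fully open), set as the call begins (left out, the last holds). The fingers move at their own pace and stop on an object; "grip_force" is the grip in N (left out, the last holds). Time passes only in rows, so rows that do not move let the fingers close. It gives the time, the measured TCP pose, the force, the opening and the grip force at its end, in the units of the state.
- env.get_state(): the state, without advancing time (a new reading comes with each control period).
- viewer.read_camera(name): name is "side" or "top"; returns the picture (480x640x3 uint8, red, green, blue); there is no depth.
- viewer.camera_info(name): a dict with "intrinsics" (3x3 intrinsics, pixels), "D" ([k1, k2, p1, p2, k3] as OpenCV has them; the pictures are not rectified), "R" (3x3) and "t" (3): a world point X has camera coordinates R X + t. Camera axes: x right, y down, z forward; pixel columns grow to the right and rows downward; lengths in m; the calibration is good to about 2 mm. A picture is of the moment at which its call begins. camera_info takes no time and is no camera call.
- order.hand_in(): hands the job in; it is judged then, once.
Trained networks look in the newest picture that a camera, given by its name, has taken for a name from the list of things; names that differ only in an ending like _2 or _b are one class to them, and where a whole thing is asked for, a point or a joint stands for the part that bears it (a point fixed in the world has none). Each returns a list of dicts, best first, with "score" (0 to 1); they miss things now and then, are a little off and sometimes report something else, mostly with a low value. They report only what shows in the picture. A call takes as long as a camera call. They do not tell look-alikes from the thing itself.
- models.silhouettes(label, camera): "region" (480x640 bool, what is visible of it) and "location" ([column, row] in pixels, amid what is visible of it).
The state is a dict: "clock": time; "joint_pos": joint angles; "qvel": joint speeds; "tau": joint torques, N m; "tcp_pos": TCP position; "orientation": TCP orientation; "wrist_force": force on the tool from outside, world axes, zero at the start; "ft_torque": the same for the moment, N m; "finger_gap": finger opening in m; "grip_force": force on a finger pad.
Only numpy, scipy, OpenCV 4.12 (cv2) and the standard library are available. Lean on these libraries where they do the work, as an engineer would, in place of code of your own. Each camera call takes 0.05 s, during which the arm holds its last target. There are 200 camera calls.

## Working session

There is one attempt and no reset: what is moved stays moved. The work goes in short steps, Python scripts to look and compute and a tool call to move; the robot and the scene stay as the last step left them, time stands still between calls to the robot, and variables do not carry over. Pictures are saved under pics/ and viewed, at most 10 in all, crops included, and the job is handed in when it is done.

Besides the shell and the picture viewer there is one more tool, called after ">>>" as name([rows], argument=value, ...), one row to a line, values as JSON. drive_tool: Moves the arm, as the interface text tells. Its arguments: {"type":"object","properties":{"series":{"type":"array"},"jaw":{"type":"number"},"grip_force":{"type":"number"}},"required":["series"]}

```bash
mkdir -p pics; ls; cat > h.py <<'E'
import numpy as np, cv2
from workcell import env, viewer, order, models
def info(c):
    i=viewer.camera_info(c); return [np.array(i[k],float) for k in("intrinsics","D","R","t")]
def ray(c,px):
    K,D,R,t=info(c); u=cv2.undistortPoints(np.array(px,float).reshape(-1,1,2),K,D).reshape(-1,2)
    d=np.c_[u,np.ones(len(u))]@R; return -R.T@t,d
def atz(c,px,z):
    o,d=ray(c,px); return o+d*((z-o[2])/d[:,2])[:,None]
def proj(c,X):
    K,D,R,t=info(c); return cv2.projectPoints(np.array(X,float).reshape(-1,3),cv2.Rodrigues(R)[0],t,K,D)[0].reshape(-1,2)
def snap(c,n):
    im=viewer.read_camera(c); cv2.imwrite(f'pics/{n}.png',im[:,:,::-1]); return im
E
python3 - <<'E'
from h import *
np.set_printoptions(precision=3,suppress=True)
for c in("top","side"):
    snap(c,c+'0'); K,D,R,t=info(c); print(c,-R.T@t,R[2],K[0,0])
    for l in("cartridge","shaker","bay_empty","dial","cartridge_green","cartridge_yellow"):
        for r in models.silhouettes(l,c)[:3]:
            p=np.array(r["location"]); print(l,round(r["score"],2),p,r["region"].sum(),atz(c,p,0.03)[0])
print(env.get_state())
E
```

```text
pics
top [0.278 0.15  1.163] [ 0.192  0.025 -0.981] 480.10262619349015
cartridge 0.95 [272.7 223.9] 765 [0.525 0.276 0.03 ]
cartridge 0.94 [128.8 300. ] 746 [0.347 0.626 0.03 ]
cartridge 0.83 [287.9 323.6] 753 [0.286 0.242 0.03 ]
shaker 0.68 [468.5 222.6] 3834 [ 0.516 -0.197  0.03 ]
bay_empty 0.83 [449.8 200.4] 439 [ 0.573 -0.156  0.03 ]
dial 0.7 [476.9 226.2] 268 [ 0.507 -0.217  0.03 ]
cartridge_green 0.59 [490.5 180.2] 342 [ 0.622 -0.262  0.03 ]
cartridge_yellow 0.86 [469.4 189.3] 502 [ 0.6   -0.207  0.03 ]
side [-0.089  1.103  0.762] [ 0.44  -0.728 -0.525] 518.247675518394
cartridge 0.79 [291.4 338.4] 1165 [0.364 0.471 0.03 ]
cartridge 0.66 [246.3 405.6] 1664 [0.334 0.65  0.03 ]
cartridge 0.64 [285.8 271.4] 705 [0.507 0.29  0.03 ]
shaker 0.71 [351.8 196.4] 1133 [ 0.564 -0.134  0.03 ]
shaker 0.45 [357.8 188.5] 53 [ 0.574 -0.191  0.03 ]
bay_empty 0.72 [354.9 167.5] 147 [ 0.658 -0.323  0.03 ]
bay_empty 0.5 [356.2 189.2] 48 [ 0.576 -0.184  0.03 ]
cartridge_yellow 0.67 [323.2 179. ] 539 [ 0.7   -0.188  0.03 ]
cartridge_yellow 0.57 [355.3 167.2] 147 [ 0.658 -0.326  0.03 ]
cartridge_yellow 0.45 [238.8 288.8] 437 [0.557 0.404 0.03 ]
{'clock': 0.7, 'joint_pos': array([1.207, 0.313, 0.046, 1.304, 0.   , 1.431]), 'qvel': array([ 0.001, -0.001,  0.002, -0.   , -0.002,  0.001]), 'tau': array([ -0.   , -48.028,  29.875,  -0.001,  -0.   ,  -0.   ]), 'tcp_pos': array([0.128, 0.561, 0.242]), 'orientation': array([0.   , 0.112, 0.994, 0.   ]), 'wrist_force': array([-0.603, -0.409, -0.192]), 'ft_torque': array([-0.041, -0.032, -0.007]), 'grip_force': 0.0, 'finger_gap': 0.0855665319868383}
```

View pics/top0.png

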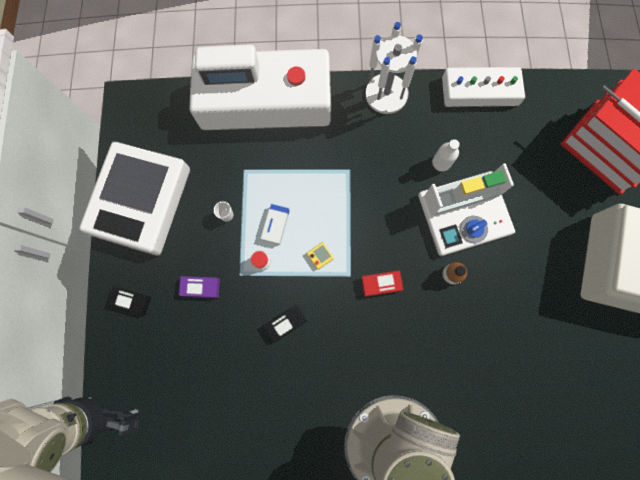

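View pics/side0.png

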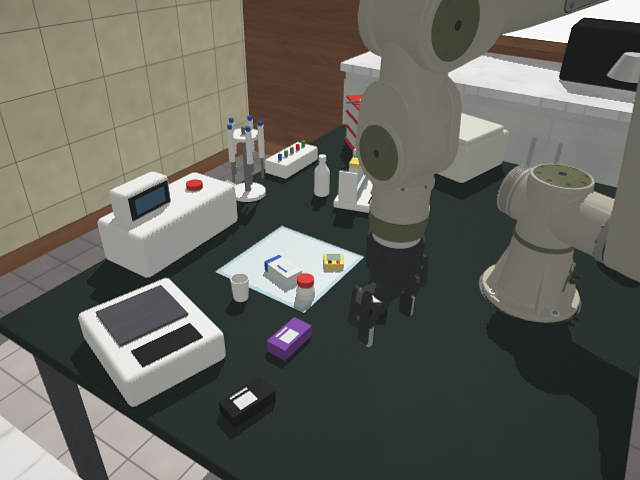

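The top view shows the blue-topped cartridge at about (273,224) with the jar (260,260) and timer (319,256) nearby. The shaker is at (468,222), its dial at (477,230), and the empty bay is the left one at (450,195). I'll zoom in on both.

```bash
python3 - <<'E'
from h import *
im=cv2.imread('pics/top0.png')
a=cv2.resize(im[155:265,410:525],None,fx=5,fy=5,interpolation=cv2.INTER_CUBIC)
b=cv2.resize(im[195:280,240:285],None,fx=5,fy=5,interpolation=cv2.INTER_CUBIC)
o=np.zeros((550,800,3),np.uint8); o[:,:575]=a; o[:425,575:800]=b
cv2.imwrite('pics/crop.png',o)
E
```

```text
(no output)
```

View pics/crop.png

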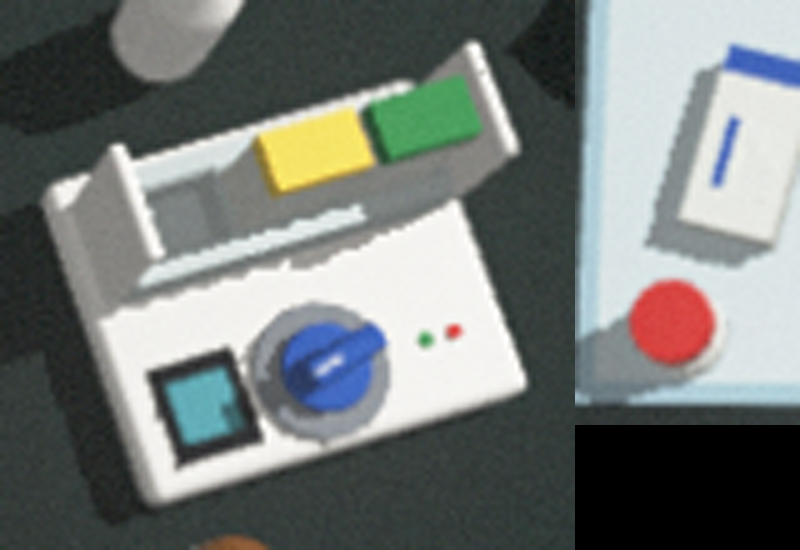

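The left bay is empty; yellow (centre bay) and green stand to its right. The dial bar points up and to the right, roughly 74° clockwise of off. Next I fit the poses.

```bash
cat >> h.py <<'E'
from scipy.optimize import least_squares, minimize
def c2p(u,v): return [410+(u+.5)/5-.5,155+(v+.5)/5-.5]
def T(p,L):
    c,s=np.cos(p[2]),np.sin(p[2]); L=np.array(L,float); return np.c_[p[0]+c*L[:,0]-s*L[:,1],p[1]+s*L[:,0]+c*L[:,1],L[:,2]]
def iou(c,p,mask,z0=0,h=.028,dx=.045,dy=.023,S=4):
    B=[[x*dx,y*dy,z] for x in(-1,1) for y in(-1,1) for z in(z0,z0+h)]
    q=proj(c,T(p,B)); hull=cv2.convexHull(((q+.5)*S*16).astype(np.int32))
    m=np.zeros((480*S,640*S),np.uint8); cv2.fillConvexPoly(m,hull,1,shift=4)
    M=np.kron(mask.astype(np.uint8),np.ones((S,S),np.uint8)); return (m&M).sum()/max(1,(m|M).sum())
E
python3 - <<'E'
from h import *
np.set_printoptions(precision=4,suppress=True)
L=[];P=[]
for y,q in((0,[(257,137),(362,110),(375,165),(277,193)]),(-54,[(367,102),(463,76),(482,133),(388,160)])):
    for (a,b),(sx,sy) in zip(q,[(1,1),(1,-1),(-1,-1),(-1,1)]): L.append([.042+.014*sx,y/1e3+.023*sy,.125]);P.append(c2p(a,b))
for (a,b),l in (((112,145),[.070,.0905,.125]),((126,145),[.070,.0825,.125]),((162,258),[.014,.0825,.125]),((480,42),[.070,-.0905,.125]),((519,150),[.014,-.0905,.125]),((310,320),[0,0,0])):
    if l[2]: L.append(l);P.append(c2p(a,b))
P=np.array(P)
for sel in(slice(0,8),slice(8,None),slice(None)):
    r=least_squares(lambda p:(proj('top',T(p,np.array(L)[sel]))-P[sel]).ravel(),[.53,-.2,.28]); print('shaker',r.x,np.abs(r.fun).max(),np.sqrt((r.fun**2).mean()))
S=r.x
print('dial',T(S,[[-.045,0,.067]]),'bay',T(S,[[.042,.054,.065]]),'dial px crop',(proj('top',T(S,[[-.045,0,.074]]))-[410,155])*5)
print('deck corner crop',(proj('top',T(S,[[-.0825,.098,.03],[-.0825,-.098,.03]]))-[410,155])*5)
e=atz('top',[c2p(300,385),c2p(372,338)],.074); print('bar',e, np.arctan2(*(e[1]-e[0])[1::-1]))
best={}
for c in('top','side'):
    viewer.read_camera(c); rs=models.silhouettes('cartridge',c)
    tgt=proj(c,[[.525,.276,.02]])[0]; m=min(rs,key=lambda r:np.hypot(*(np.array(r['location'])-tgt)))['region']; best[c]=m
for cs in(['top'],['side'],['top','side']):
    f=lambda p:-sum(iou(c,p,best[c]) for c in cs)
    r=min((minimize(f,[.52,.276,a],method='Nelder-Mead',options=dict(initial_simplex=np.array([[.53,.276,a],[.52,.284,a],[.52,.27,a],[.525,.276,a+.15]]))) for a in(-.3,0.)),key=lambda r:r.fun); print(cs,r.x,r.fun)
for l in('jar','timer','cup','amber_bottle','wash_bottle'):
    for r in models.silhouettes(l,'top')[:1]: print(l,r['score'],atz('top',r['location'],.03)[0])
print('base px',proj('top',[[0,0,.0]]))
E
```

```text
shaker [ 0.5427 -0.1966  0.2612] 1.824347287101432 0.5408631100233104
shaker [ 0.5429 -0.1968  0.2637] 0.8327053014538137 0.5383232334644354
shaker [ 0.5428 -0.1967  0.2625] 1.8194124015250281 0.5416640980541146
dial [[ 0.4993 -0.2083  0.067 ]] bay [[ 0.5693 -0.1336  0.065 ]] dial px crop [[345.5228 352.6754]]
deck corner crop [[152.1435 502.6061]
 [530.9793 388.1727]]
bar [[ 0.4855 -0.1848  0.074 ]
 [ 0.5069 -0.2206  0.074 ]] -1.0317727546466715
['top'] [ 0.5284  0.2709 -0.2462] -0.9451463548614926
['side'] [ 0.5295  0.2718 -0.2848] -0.88443570199164
['top', 'side'] [ 0.5285  0.2712 -0.2622] -1.819580201046596
jar 0.67 [0.4411 0.3153 0.03  ]
timer 0.59 [0.4386 0.1639 0.03  ]
cup 0.57 [0.5589 0.3939 0.03  ]
amber_bottle 0.62 [ 0.3953 -0.1598  0.03  ]
wash_bottle 0.78 [ 0.6875 -0.1507  0.03  ]
base px [[394.9652 445.7376]]
```

```bash
cat >> h.py <<'E'
from scipy.spatial.transform import Rotation as Ro, Slerp
def down(psi): # tool down, tool y at world angle psi
    y=np.array([np.cos(psi),np.sin(psi),0]); z=np.array([0,0,-1.]); return Ro.from_matrix(np.c_[np.cross(y,z),y,z])
def cur():
    s=env.get_state(); q=s['orientation']; return s['tcp_pos'],Ro.from_quat([q[1],q[2],q[3],q[0]])
def plan(wps,start=None,mm=45,deg=8.5):
    p,R=start or cur(); p=np.array(p); 
    for tp,tR in wps:
        tp=np.array(tp,float); rv=(R.inv()*tR).as_rotvec(); d=tp-p
        n=max(1,int(np.ceil(max(np.linalg.norm(d)*1000/mm,np.degrees(np.linalg.norm(rv))/deg))))
        p0,R0=p,R; rows=[]
        for k in range(1,n+1):
            gp=p0+d*k/n; gR=R0*Ro.from_rotvec(rv*k/n)
            r=np.round(np.r_[R.inv().apply(gp-p)/.12,(R.inv()*gR).as_rotvec()/np.pi],3)+0.
            p=p+R.apply(r[:3]*.12); R=R*Ro.from_rotvec(r[3:]*np.pi); rows.append(r.tolist())
        print(n,str(rows).replace(' ',''))
    return p,R
E
python3 - <<'E'
from h import *
plan([([.43,.30,.24],down(1.0)),([.499,-.208,.20],down(.54)),([.499,-.208,.06],down(.54))])
E
```

```text
9 [[-0.327,-0.173,0.002,0.0,0.0,0.012],[-0.332,-0.161,0.002,0.0,0.0,0.013],[-0.34,-0.147,0.002,0.0,0.0,0.012],[-0.344,-0.134,0.003,0.0,0.0,0.012],[-0.349,-0.121,0.002,0.0,0.0,0.012],[-0.354,-0.108,0.002,0.0,0.0,0.013],[-0.358,-0.094,0.002,0.0,0.0,0.012],[-0.361,-0.079,0.002,0.0,0.0,0.012],[-0.363,-0.066,0.002,0.0,0.0,0.012]]
12 [[-0.231,-0.271,0.028,0.0,0.0,0.012],[-0.24,-0.263,0.028,0.0,0.0,0.012],[-0.251,-0.253,0.027,0.0,0.0,0.013],[-0.26,-0.243,0.028,0.0,0.0,0.012],[-0.269,-0.232,0.028,0.0,0.0,0.012],[-0.279,-0.223,0.028,0.0,0.0,0.012],[-0.286,-0.212,0.027,0.0,0.0,0.013],[-0.294,-0.2,0.028,0.0,0.0,0.012],[-0.302,-0.188,0.028,0.0,0.0,0.012],[-0.309,-0.178,0.028,0.0,0.0,0.012],[-0.315,-0.165,0.027,0.0,0.0,0.013],[-0.322,-0.152,0.028,0.0,0.0,0.012]]
4 [[0.0,0.0,0.292,0.0,0.0,0.0],[0.0,0.0,0.291,0.0,0.0,0.0],[0.0,0.0,0.292,0.0,0.0,0.0],[0.0,0.0,0.292,0.0,0.0,0.0]]
```

>>> drive_tool([
  [[-0.327, -0.173, 0.002, 0, 0, 0.012], [-0.332, -0.161, 0.002, 0, 0, 0.013], [-0.34, -0.147, 0.002, 0, 0, 0.012], [-0.344, -0.134, 0.003, 0, 0, 0.012], [-0.349, -0.121, 0.002, 0, 0, 0.012], [-0.354, -0.108, 0.002, 0, 0, 0.013], [-0.358, -0.094, 0.002, 0, 0, 0.012], [-0.361, -0.079, 0.002, 0, 0, 0.012], [-0.363, -0.066, 0.002, 0, 0, 0.012]],
], jaw=0.3)

```text
clock: 2.28
tcp_pos: [0.4311, 0.2991, 0.2402]
orientation: [0.0, 0.281, 0.96, 0.0]
wrist_force: [0.4, -0.3, 0.1]
finger_gap: 0.0555
grip_force: 0.0
```

>>> drive_tool([
  [[-0.231, -0.271, 0.028, 0, 0, 0.012], [-0.24, -0.263, 0.028, 0, 0, 0.012], [-0.251, -0.253, 0.027, 0, 0, 0.013], [-0.26, -0.243, 0.028, 0, 0, 0.012], [-0.269, -0.232, 0.028, 0, 0, 0.012], [-0.279, -0.223, 0.028, 0, 0, 0.012], [-0.286, -0.212, 0.027, 0, 0, 0.013], [-0.294, -0.2, 0.028, 0, 0, 0.012], [-0.302, -0.188, 0.028, 0, 0, 0.012], [-0.309, -0.178, 0.028, 0, 0, 0.012], [-0.315, -0.165, 0.027, 0, 0, 0.013], [-0.322, -0.152, 0.028, 0, 0, 0.012], [0, 0, 0, 0, 0, 0]],
])

```text
clock: 3.9
tcp_pos: [0.4993, -0.2107, 0.1995]
orientation: [0.0, 0.495, 0.869, -0.0]
wrist_force: [-0.7, 0.3, -0.0]
finger_gap: 0.0557
grip_force: 0.0
```

>>> drive_tool([
  [[0.018, 0.011, 0.29, 0, 0, 0], [0, 0, 0.29, 0, 0, 0], [0, 0, 0.29, 0, 0, 0], [0, 0, 0.28, 0, 0, 0], [0, 0, 0, 0, 0, 0], [0, 0, 0, 0, 0, 0]],
])

```text
clock: 4.65
tcp_pos: [0.4997, -0.2052, 0.0633]
orientation: [0.001, 0.493, 0.87, 0.0]
wrist_force: [0.6, 0.1, -1.0]
finger_gap: 0.0553
grip_force: 0.0
```

>>> drive_tool([
  [[0, 0, 0, 0, 0, 0], [0, 0, 0, 0, 0, 0], [0, 0, 0, 0, 0, 0], [0, 0, 0, 0, 0, 0], [0, 0, 0, 0, 0, 0], [0, 0, 0, 0, 0, 0]],
], jaw=-1, grip_force=30)

```text
clock: 5.4
tcp_pos: [0.4997, -0.2058, 0.0632]
orientation: [0.001, 0.493, 0.87, 0.0]
wrist_force: [-0.6, 1.1, 6.6]
finger_gap: 0.0134
grip_force: 32.9
```

>>> drive_tool([
  [[0, 0, 0, 0, 0, -0.045], [0, 0, 0, 0, 0, -0.045], [0, 0, 0, 0, 0, -0.045], [0, 0, 0, 0, 0, -0.045], [0, 0, 0, 0, 0, -0.045], [0, 0, 0, 0, 0, -0.045], [0, 0, 0, 0, 0, -0.045], [0, 0, 0, 0, 0, -0.045], [0, 0, 0, 0, 0, -0.03], [0, 0, 0, 0, 0, -0.02], [0, 0, 0, 0, 0, 0]],
])

```text
clock: 6.78
tcp_pos: [0.4979, -0.2102, 0.0632]
orientation: [-0.002, -0.127, 0.992, -0.005]
wrist_force: [-9.1, -13.2, 5.6]
finger_gap: 0.0134
grip_force: 32.8
```

```bash
python3 -c "
from h import *
s=env.get_state();R=cur()[1].as_matrix();print(s['ft_torque'],s['wrist_force'],s['tcp_pos'],np.arctan2(R[1,1],R[0,1])-np.pi/2,s['joint_pos'])"
```

```text
[-2.6986782   1.69176916 -0.0283986 ] [ -9.12344519 -13.24000802   5.63843128] [ 0.49789309 -0.21015289  0.06324761] 0.253722879712142 [-0.54286173  0.36793972 -0.34005116  0.86016988 -0.00945458 -0.79657618]
```

>>> drive_tool([
  [[0, 0, 0, 0, 0, -0.01], [0, 0, 0, 0, 0, -0.01], [0, 0, 0, 0, 0, 0]],
])

```text
clock: 7.15
tcp_pos: [0.4979, -0.2103, 0.0633]
orientation: [-0.002, -0.156, 0.988, -0.004]
wrist_force: [-8.3, -13.0, 5.7]
finger_gap: 0.0136
grip_force: 46.1
```

```bash
python3 -c "
from h import *
s=env.get_state();R=cur()[1].as_matrix();print(s['ft_torque'],s['wrist_force'],s['tcp_pos'],np.arctan2(R[1,1],R[0,1])-np.pi/2)"
```

```text
[-2.60530632  1.50600068 -1.02083792] [ -8.26178789 -13.03221228   5.69320764] [ 0.49794016 -0.21028042  0.06330677] 0.31384875677891033
```

>>> drive_tool([
  [[0, 0, 0, 0, 0, 0], [0, 0, 0, 0, 0, 0], [0, 0, 0, 0, 0, 0], [0, 0, 0, 0, 0, 0]],
], jaw=0.3)

```text
clock: 7.65
tcp_pos: [0.4991, -0.205, 0.0619]
orientation: [-0.0, -0.159, 0.987, 0.0]
wrist_force: [0.3, -0.0, 0.4]
finger_gap: 0.0554
grip_force: 0.0
```

>>> drive_tool([
  [[0, 0, -0.2, 0, 0, 0], [0, 0, -0.4, 0, 0, 0], [0, 0, -0.4, 0, 0, 0], [0, 0, -0.4, 0, 0, 0], [0, 0, -0.1, 0, 0, 0], [0, 0, 0, 0, 0, 0]],
])

```text
clock: 8.4
tcp_pos: [0.4995, -0.2054, 0.2424]
orientation: [0.001, -0.159, 0.987, -0.0]
wrist_force: [-0.2, 0.5, -0.3]
finger_gap: 0.0554
grip_force: 0.0
```

```bash
python3 - <<'E'
from h import *
np.set_printoptions(precision=4,suppress=True)
s=env.get_state(); print(s['tcp_pos'],s['orientation'],s['wrist_force'])
C=np.array([.5285,.2712,0]);a=-.2622
# grasp 15 mm toward blue top; tool y along cartridge width, tool x pointing away from blue top
g=C+.018*np.array([np.cos(a),np.sin(a),0])
psi=a+np.pi/2
print(down(psi).as_matrix()[:,0],g)
st=plan([([.46,.05,.24],down(1.45)),([g[0],g[1],.20],down(psi))])
E
```

```text
[ 0.4995 -0.2054  0.2424] [ 0.0006 -0.1593  0.9872 -0.0004] [-0.1898  0.4884 -0.2893]
[-0.9658  0.2592  0.    ] [0.5459 0.2665 0.    ]
6 [[-0.06,0.354,0.003,0.0,0.0,0.023],[-0.033,0.357,0.003,0.0,0.0,0.024],[-0.007,0.359,0.003,0.0,0.0,0.023],[0.019,0.359,0.003,0.0,0.0,0.024],[0.046,0.356,0.003,0.0,0.0,0.023],[0.071,0.352,0.004,0.0,0.0,0.023]]
6 [[-0.082,0.313,0.055,0.0,0.0,0.008],[-0.075,0.315,0.056,0.0,0.0,0.007],[-0.067,0.316,0.055,0.0,0.0,0.008],[-0.06,0.318,0.056,0.0,0.0,0.007],[-0.053,0.319,0.055,0.0,0.0,0.008],[-0.044,0.32,0.056,0.0,0.0,0.007]]
```

>>> drive_tool([
  [[-0.06, 0.354, 0.003, 0, 0, 0.023], [-0.033, 0.357, 0.003, 0, 0, 0.024], [-0.007, 0.359, 0.003, 0, 0, 0.023], [0.019, 0.359, 0.003, 0, 0, 0.024], [0.046, 0.356, 0.003, 0, 0, 0.023], [0.071, 0.352, 0.004, 0, 0, 0.023], [-0.082, 0.313, 0.055, 0, 0, 0.008], [-0.075, 0.315, 0.056, 0, 0, 0.007], [-0.067, 0.316, 0.055, 0, 0, 0.008], [-0.06, 0.318, 0.056, 0, 0, 0.007], [-0.053, 0.319, 0.055, 0, 0, 0.008], [-0.044, 0.32, 0.056, 0, 0, 0.007], [0, 0, 0, 0, 0, 0]],
], jaw=0.6)

```text
clock: 10.02
tcp_pos: [0.5445, 0.2682, 0.196]
orientation: [-0.002, 0.129, 0.992, -0.001]
wrist_force: [-0.8, -0.5, -0.6]
finger_gap: 0.0683
grip_force: 0.0
```

```bash
python3 - <<'E'
from h import *
im=snap('top','t1')
a=cv2.resize(im[155:265,410:525,::-1],None,fx=4,fy=4,interpolation=cv2.INTER_CUBIC)
b=cv2.resize(im[160:300,190:280,::-1],None,fx=3,fy=3,interpolation=cv2.INTER_CUBIC)
o=np.zeros((440,740,3),np.uint8); o[:,:460]=a; o[:420,460:730]=b
cv2.imwrite('pics/crop1.png',o)
print(cur()[0],env.get_state()['joint_pos'])
plan([([.546,.2665,.05],down(-.2622+np.pi/2)),([.546,.2665,.018],down(-.2622+np.pi/2))])
E
```

```text
[0.54419095 0.26697582 0.19673864] [ 3.23784326e-01  3.93392567e-01  4.96468790e-02  1.23212864e+00
 -1.19699491e-04  5.83177447e-01]
4 [[-0.005,0.001,0.306,0.0,0.0,0.0],[-0.005,0.001,0.305,0.0,-0.001,0.0],[-0.005,0.001,0.306,-0.001,0.0,0.001],[-0.004,0.0,0.306,0.0,0.0,0.0]]
1 [[0.0,0.0,0.266,0.0,0.0,0.0]]
```

View pics/crop1.png

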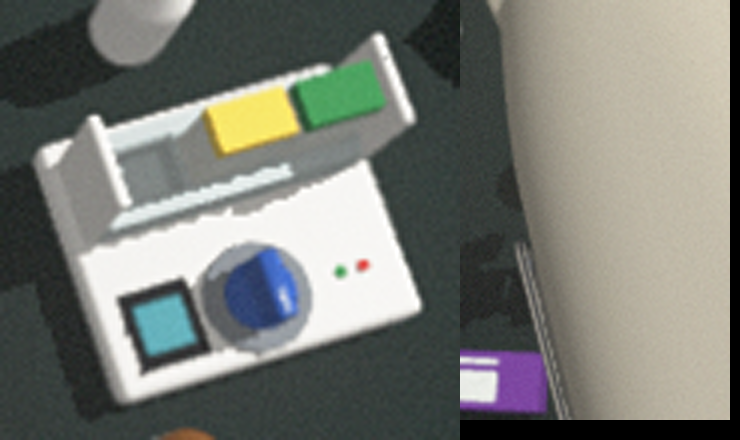

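The picture shows the dial bar lying along the shaker's x axis and the display cleared, so the shaker is off. The arm hides the cartridge. I'm going down to grip it.

>>> drive_tool([
  [[-0.005, 0, 0.306, 0, 0, 0], [-0.005, 0, 0.306, 0, 0, 0], [-0.005, 0, 0.306, 0, 0, 0], [0, 0, 0.306, 0, 0, 0], [0, 0, 0.2, 0, 0, 0], [0, 0, 0.09, 0, 0, 0], [0, 0, 0, 0, 0, 0], [0, 0, 0, 0, 0, 0]],
])

```text
clock: 11.08
tcp_pos: [0.5481, 0.2661, 0.0193]
orientation: [0.001, 0.131, 0.991, 0.0]
wrist_force: [-0.1, 0.4, 0.4]
finger_gap: 0.068
grip_force: 0.0
```

>>> drive_tool([
  [[0, 0, 0, 0, 0, 0], [0, 0, 0, 0, 0, 0], [0, 0, 0, 0, 0, 0], [0, 0, 0, 0, 0, 0], [0, 0, 0, 0, 0, 0]],
], jaw=-1, grip_force=35)

```text
clock: 11.7
tcp_pos: [0.5482, 0.2664, 0.0195]
orientation: [0.001, 0.13, 0.991, 0.0]
wrist_force: [-0.9, -0.3, 6.3]
finger_gap: 0.0454
grip_force: 37.3
```

```bash
python3 - <<'E'
from h import *
f=-.69; r=.515
st=plan([([.548,.2664,.25],down(-.2622+np.pi/2)),([.50,.0,.25],down(.25*0+1.2)),([r*np.cos(f),r*np.sin(f),.25],down(f+np.pi/2))],mm=48)
E
```

```text
5 [[0.0,0.0,-0.384,0.0,0.0,0.0],[-0.001,0.001,-0.384,0.0,0.0,0.0],[0.0,0.0,-0.385,0.0,0.0,0.0],[0.0,0.001,-0.384,0.0,0.001,0.0],[0.0,0.0,-0.384,0.0,0.0,0.0]]
6 [[-0.031,-0.375,-0.001,0.0,0.0,0.006],[-0.038,-0.374,0.0,0.0,0.0,0.006],[-0.046,-0.373,-0.001,0.0,0.0,0.005],[-0.051,-0.372,0.0,0.0,0.0,0.006],[-0.058,-0.372,-0.001,0.0,0.0,0.006],[-0.065,-0.37,0.0,0.0,0.0,0.006]]
8 [[-0.024,-0.357,0.0,0.0,0.0,0.013],[-0.039,-0.356,-0.001,0.0,0.0,0.012],[-0.052,-0.354,0.0,0.0,0.0,0.013],[-0.066,-0.352,-0.001,0.0,0.0,0.013],[-0.081,-0.348,0.0,0.0,0.0,0.012],[-0.094,-0.345,-0.001,0.0,0.0,0.013],[-0.108,-0.342,0.0,0.0,0.0,0.013],[-0.122,-0.336,-0.001,0.0,-0.001,0.012]]
```

>>> drive_tool([
  [[0, 0, -0.15, 0, 0, 0], [0, 0, -0.38, 0, 0, 0], [0, 0, -0.385, 0, 0, 0], [0, 0, -0.384, 0, 0, 0], [0, 0, -0.384, 0, 0, 0], [0, 0, -0.24, 0, 0, 0], [-0.031, -0.375, 0, 0, 0, 0.006], [-0.038, -0.374, 0, 0, 0, 0.006], [-0.046, -0.373, 0, 0, 0, 0.005], [-0.051, -0.372, 0, 0, 0, 0.006], [-0.058, -0.372, 0, 0, 0, 0.006], [-0.065, -0.37, 0, 0, 0, 0.006]],
])

```text
clock: 13.2
tcp_pos: [0.4986, -0.0016, 0.2487]
orientation: [-0.0, 0.185, 0.983, 0.0]
wrist_force: [0.4, -0.4, -1.9]
finger_gap: 0.0452
grip_force: 36.6
```

>>> drive_tool([
  [[-0.024, -0.357, 0, 0, 0, 0.013], [-0.039, -0.356, 0, 0, 0, 0.012], [-0.052, -0.354, 0, 0, 0, 0.013], [-0.066, -0.352, 0, 0, 0, 0.013], [-0.081, -0.348, 0, 0, 0, 0.012], [-0.094, -0.345, 0, 0, 0, 0.013], [-0.108, -0.342, 0, 0, 0, 0.013], [-0.122, -0.336, 0, 0, 0, 0.012], [0, 0, 0, 0, 0, 0]],
])

```text
clock: 14.32
tcp_pos: [0.3955, -0.3305, 0.2482]
orientation: [-0.0, 0.34, 0.941, -0.0]
wrist_force: [-0.1, 0.8, -2.4]
finger_gap: 0.0448
grip_force: 36.7
```

>>> drive_tool([
  [[0, 0, 0, 0, -0.05, 0], [0, 0, 0, 0, -0.05, 0], [0, 0, 0, 0, -0.05, 0], [0, 0, 0, 0, -0.05, 0], [0, 0, 0, 0, -0.05, 0], [0, 0, 0, 0, -0.05, 0], [0, 0, 0, 0, -0.05, 0], [0, 0, 0, 0, -0.05, 0], [0, 0, 0, 0, -0.044, 0], [0, 0, 0, 0, 0, 0]],
])

```text
clock: 15.58
tcp_pos: [0.4431, -0.3801, 0.3672]
orientation: [0.547, 0.271, 0.769, -0.188]
wrist_force: [-0.5, -0.2, -1.8]
finger_gap: 0.045
grip_force: 37.6
```

```bash
python3 - <<'E'
from h import *
p,R=cur(); print(p,np.degrees(np.arcsin(-R.as_matrix()[2,2])),R.as_matrix().round(3),env.get_state()['joint_pos'])
snap('side','s2');snap('top','t2')
E
```

```text
[ 0.44313284 -0.38005036  0.36717895] 19.331955708357082 [[-0.255  0.623  0.739]
 [ 0.211  0.782 -0.586]
 [-0.944  0.007 -0.331]] [-1.00243457 -0.37609853 -1.02620579 -0.29479183  0.31246764 -0.10658029]
```

View pics/s2.png

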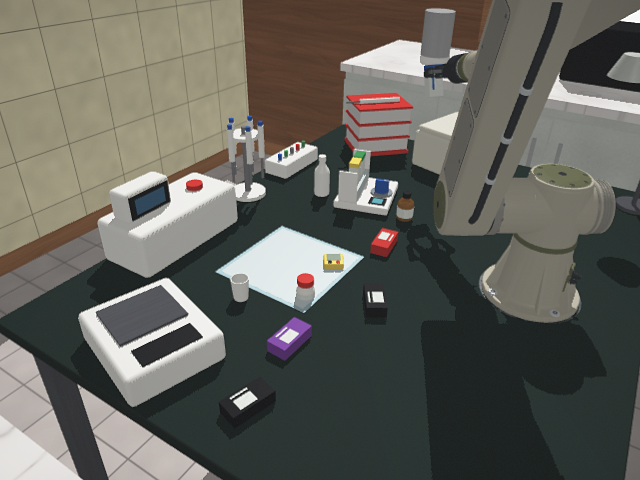

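The side view shows the tool at about (440,70) holding the cartridge nearly upright. Joint 3 hit its limit, so the radius is too small for a level tool. I'll fit the kinematics to choose a reachable spot.

```bash
cat >> h.py <<'E'
RY=lambda a:Ro.from_euler('y',a).as_matrix(); RZ=lambda a:Ro.from_euler('z',a).as_matrix(); RX=lambda a:Ro.from_euler('x',a).as_matrix()
def fk(q,k):
    d,h,L1,L2,a,b,c=k; R=RZ(q[0]); p=np.array([0,0,h])
    R=R@RY(q[1]); p=p+R@[0,d,L1]; R=R@RY(-q[2]); p=p+R@[L2,0,a]
    R=R@RY(q[3]); p=p+R@[b,0,0]; R=R@RZ(k5*q[4]); p=p+R@[c,0,0]; return p,R
k5=1
E
python3 - <<'E'
import h
from h import *
np.set_printoptions(precision=4,suppress=True)
D=[([1.207,.313,.046,1.304,0],[.128,.561,.242]),([-.54286,.36794,-.34005,.86017,-.00945],[.49789,-.21015,.06325]),
([.32378,.39339,.04965,1.23213,0],[.54419,.26698,.19674]),([-1.00243,-.3761,-1.02621,-.29479,.31247],[.44313,-.38005,.36718])]
for s in(1,-1):
    h.k5=s
    r=least_squares(lambda k:np.r_[np.ravel([fk(np.array(q),k)[0]-p for q,p in D])*1000,(k[4])*2,k[5]*2],[.08,.25,.35,.35,0.,.0,.3]); print(s,r.x,r.fun, fk(D[3][0],r.x)[1][:,0])
E
```

```text
1 [0.08   0.2339 0.5188 0.41   0.0547 0.1406 0.2892] [-0.0906 -0.2565  0.2782 -0.0754  0.0331 -0.1407  0.2581  0.1035 -0.1402
  0.0006  0.0014  0.0027  0.1095  0.2812] [ 0.7393 -0.5864 -0.331 ]
-1 [ 0.08    0.2046  0.5635  0.3976  0.0441  0.7261 -0.2884] [-0.5065 -1.1773 -1.3526 -0.2435  0.2149  4.3649  1.98    0.7458 -1.8608
  0.276  -0.7847 -1.1515  0.0882  1.4522] [ 0.2211 -0.9173 -0.331 ]
```

```bash
cat >> h.py <<'E'
KK=[.08,.2339,.5188,.41,.0547,.1406,.2892]
lo=np.array([-2.76,-.86,-1.03,-2.2,-1.47]);hi=np.array([2.76,1.69,1.26,2.34,1.5])
def tilt(g,t): # -x heading g, tilted t deg from down toward heading g
    return down(g+np.pi/2)*Ro.from_rotvec([0,-np.radians(t),0])
def ik(p,R):
    zd=R.apply([0,0,1.]); best=None
    for q0 in([np.arctan2(p[1],p[0]),.3,0,1.2,0],[np.arctan2(p[1],p[0])-.5,.0,-.5,1.,.8],[np.arctan2(p[1],p[0])-.9,.0,-.5,1.2,1.3],[np.arctan2(p[1],p[0])+.5,.0,-.5,1.,-.8]):
        f=lambda q:np.r_[(fk(q,KK)[0]-p)*10,fk(q,KK)[1][:,0]-zd]
        r=least_squares(f,np.clip(q0,lo+.01,hi-.01),bounds=(lo,hi))
        if best is None or r.cost<best.cost: best=r
    return best.x,best.cost
E
python3 - <<'E'
from h import *
np.set_printoptions(precision=2,suppress=True)
for S in([.40,-.32],[.36,-.30],[.44,-.36]):
  for g in np.radians([-40,-20,0,20,40,60]):
    out=[]
    for z,t in((.25,0),(.22,40),(.18,80),(.075,80)):
        q,c=ik(np.array([*S,z]),tilt(g,t)); out.append((c<1e-6, min((q-lo).min(),(hi-q).min()).round(2)))
    R=fk(q,KK)[1]; w=np.array([*S,.075])-R[:,0]*.289
    print(S,np.degrees(g).round(),[f'{a:d}/{b}' for a,b in out],q,w)
E
```

```text
[0.4, -0.32] -40.0 ['1/0.93', '1/0.16', '0/0.0', '0/0.0'] [-1.44  0.38 -1.03 -0.11  1.17] [ 0.13 -0.33  0.18]
[0.4, -0.32] -20.0 ['1/0.93', '1/0.23', '0/0.0', '0/0.0'] [-1.48  0.52 -1.03 -0.17  1.35] [ 0.12 -0.33  0.14]
[0.4, -0.32] 0.0 ['1/0.93', '1/0.38', '0/0.0', '0/0.0'] [-1.47  0.55 -1.03 -0.21  1.39] [ 0.12 -0.34  0.13]
[0.4, -0.32] 20.0 ['1/0.93', '1/0.6', '1/0.21', '1/0.21'] [-1.45  0.81 -0.48  1.18  1.29] [ 0.13 -0.42  0.13]
[0.4, -0.32] 40.0 ['1/0.93', '1/0.82', '1/0.46', '1/0.46'] [-1.37  0.99 -0.13  1.67  1.04] [ 0.18 -0.5   0.13]
[0.4, -0.32] 60.0 ['1/0.93', '1/0.77', '1/0.26', '1/0.39'] [-1.27  1.12  0.18  1.95  0.81] [ 0.26 -0.57  0.13]
[0.36, -0.3] -40.0 ['1/0.83', '1/0.1', '0/0.0', '0/0.0'] [-1.66  0.67 -1.03  0.22  1.5 ] [ 0.07 -0.28  0.09]
[0.36, -0.3] -20.0 ['1/0.83', '1/0.18', '0/0.0', '0/0.0'] [-1.63  0.64 -1.03  0.16  1.48] [ 0.07 -0.29  0.1 ]
[0.36, -0.3] 0.0 ['1/0.83', '1/0.33', '1/0.04', '0/0.0'] [-1.59  0.56 -1.03  0.13  1.4 ] [ 0.08 -0.3   0.12]
[0.36, -0.3] 20.0 ['1/0.83', '1/0.54', '1/0.29', '1/0.29'] [-1.54  0.83 -0.53  1.27  1.21] [ 0.09 -0.4   0.13]
[
[... 187 characters left out ...]
  1.88  0.75] [ 0.22 -0.55  0.13]
[0.44, -0.36] -40.0 ['1/1.02', '1/0.25', '0/0.0', '0/0.0'] [-1.1   0.17 -1.03 -0.31  0.55] [ 0.24 -0.29  0.27]
[0.44, -0.36] -20.0 ['1/1.02', '1/0.32', '0/0.0', '0/0.0'] [-1.35  0.49 -1.03 -0.51  1.19] [ 0.17 -0.36  0.17]
[0.44, -0.36] 0.0 ['1/1.02', '1/0.48', '0/0.0', '0/0.0'] [-1.38  0.6  -1.03 -0.65  1.33] [ 0.16 -0.38  0.13]
[0.44, -0.36] 20.0 ['1/1.02', '1/0.71', '1/0.16', '1/0.16'] [-1.37  0.8  -0.39  1.09  1.34] [ 0.17 -0.46  0.13]
[0.44, -0.36] 40.0 ['1/1.02', '1/0.84', '1/0.41', '1/0.41'] [-1.32  1.04  0.03  1.74  1.09] [ 0.22 -0.54  0.13]
[0.44, -0.36] 60.0 ['1/1.02', '1/0.72', '1/0.15', '1/0.27'] [-1.23  1.2   0.39  2.07  0.84] [ 0.3  -0.61  0.13]
```

```bash
python3 - <<'E'
from h import *
np.set_printoptions(precision=2,suppress=True)
W=[([.41,-.34,.32],tilt(-.6,40)),([.36,-.29,.28],tilt(.52,40)),([.35,-.28,.2],tilt(.52,80)),([.35,-.28,.085],tilt(.52,80))]
for p,R in W: print(ik(np.array(p),R))
plan(W)
E
```

```text
(array([-0.97, -0.3 , -0.62,  0.59,  0.24]), np.float64(1.3427199002576513e-25))
(array([-1.28,  0.1 , -0.3 ,  1.35,  0.68]), np.float64(3.105677591121081e-29))
(array([-1.52,  0.67, -0.43,  1.67,  1.08]), np.float64(3.7341075458985046e-25))
(array([-1.52,  0.87, -0.43,  1.46,  1.08]), np.float64(4.1201804486265014e-29))
4 [[0.122,0.021,-0.067,-0.004,0.042,-0.004],[0.13,0.023,-0.049,-0.005,0.042,-0.004],[0.135,0.026,-0.032,-0.004,0.043,-0.004],[0.138,0.027,-0.013,-0.005,0.042,-0.004]]
8 [[0.082,0.014,-0.015,-0.029,0.0,-0.034],[0.08,0.023,-0.012,-0.028,0.0,-0.034],[0.078,0.033,-0.011,-0.029,0.0,-0.034],[0.073,0.042,-0.007,-0.028,0.0,-0.034],[0.068,0.05,-0.003,-0.029,0.0,-0.035],[0.062,0.057,0.002,-0.029,0.0,-0.034],[0.056,0.063,0.008,-0.028,0.0,-0.034],[0.049,0.068,0.013,-0.029,0.0,-0.034]]
5 [[0.09,0.023,0.098,0.0,-0.045,0.0],[0.104,0.022,0.085,0.0,-0.044,0.0],[0.114,0.023,0.069,0.0,-0.045,0.0],[0.122,0.023,0.053,0.0,-0.044,0.0],[0.129,0.022,0.036,0.0,-0.045,0.0]]
3 [[0.315,0.0,0.055,0.0,0.0,0.0],[0.314,0.0,0.055,0.0,0.0,0.0],[0.315,0.0,0.055,0.0,0.0,0.0]]
```

>>> drive_tool([
  [[0.122, 0.021, -0.067, -0.004, 0.042, -0.004], [0.13, 0.023, -0.049, -0.005, 0.042, -0.004], [0.135, 0.026, -0.032, -0.004, 0.043, -0.004], [0.138, 0.027, -0.013, -0.005, 0.042, -0.004], [0.082, 0.014, -0.015, -0.029, 0, -0.034], [0.08, 0.023, -0.012, -0.028, 0, -0.034], [0.078, 0.033, -0.011, -0.029, 0, -0.034], [0.073, 0.042, -0.007, -0.028, 0, -0.034], [0.068, 0.05, -0.003, -0.029, 0, -0.035], [0.062, 0.057, 0.002, -0.029, 0, -0.034], [0.056, 0.063, 0.008, -0.028, 0, -0.034], [0.049, 0.068, 0.013, -0.029, 0, -0.034], [0, 0, 0, 0, 0, 0]],
])

```text
clock: 17.3
tcp_pos: [0.3603, -0.2912, 0.2805]
orientation: [0.331, -0.241, 0.908, 0.088]
wrist_force: [0.8, -0.3, -2.3]
finger_gap: 0.0455
grip_force: 37.6
```

```bash
python3 - <<'E'
from h import *
np.set_printoptions(precision=3,suppress=True)
p,R=cur(); print(p,env.get_state()['joint_pos'],np.degrees((R.inv()*tilt(.52,40)).as_rotvec()))
plan([([.35,-.28,.2],tilt(.52,80)),([.35,-.28,.09],tilt(.52,80))])
E
```

```text
[ 0.36  -0.291  0.28 ] [-1.278  0.101 -0.301  1.356  0.677 -1.862] [-0.013  0.005 -0.116]
5 [[0.091,0.025,0.099,0.0,-0.044,0.0],[0.103,0.024,0.086,0.0,-0.045,0.0],[0.115,0.025,0.07,0.0,-0.044,0.0],[0.123,0.024,0.054,0.0,-0.045,0.0],[0.129,0.025,0.036,0.0,-0.044,0.0]]
3 [[0.301,0.0,0.053,0.0,0.0,0.0],[0.301,-0.001,0.053,0.0,0.0,0.0],[0.301,0.0,0.053,0.0,0.0,0.0]]
```

>>> drive_tool([
  [[0.091, 0.025, 0.099, 0, -0.044, 0], [0.103, 0.024, 0.086, 0, -0.045, 0], [0.115, 0.025, 0.07, 0, -0.044, 0], [0.123, 0.024, 0.054, 0, -0.045, 0], [0.129, 0.025, 0.036, 0, -0.044, 0], [0.301, 0, 0.053, 0, 0, 0], [0.301, 0, 0.053, 0, 0, 0], [0.301, 0, 0.053, 0, 0, 0], [0, 0, 0, 0, 0, 0]],
])

```text
clock: 18.42
tcp_pos: [0.3507, -0.2806, 0.0902]
orientation: [0.621, -0.197, 0.74, 0.164]
wrist_force: [0.0, 0.1, -1.1]
finger_gap: 0.0452
grip_force: 37.7
```

```bash
python3 - <<'E'
from h import *
np.set_printoptions(precision=3,suppress=True)
p,R=cur(); print(p,np.degrees((R.inv()*tilt(.52,80)).as_rotvec()))
a=snap('side','s3')[:,:,::-1];b=snap('top','t3')[:,:,::-1]
o=np.zeros((560,800,3),np.uint8)
o[:,:400]=cv2.resize(a[120:400,340:540],None,fx=2,fy=2); o[:,400:]=cv2.resize(b[190:470,400:600],None,fx=2,fy=2); cv2.imwrite('pics/c3.png',o)
E
```

```text
[ 0.351 -0.281  0.09 ] [-0.05  -0.047  0.079]
```

View pics/c3.png

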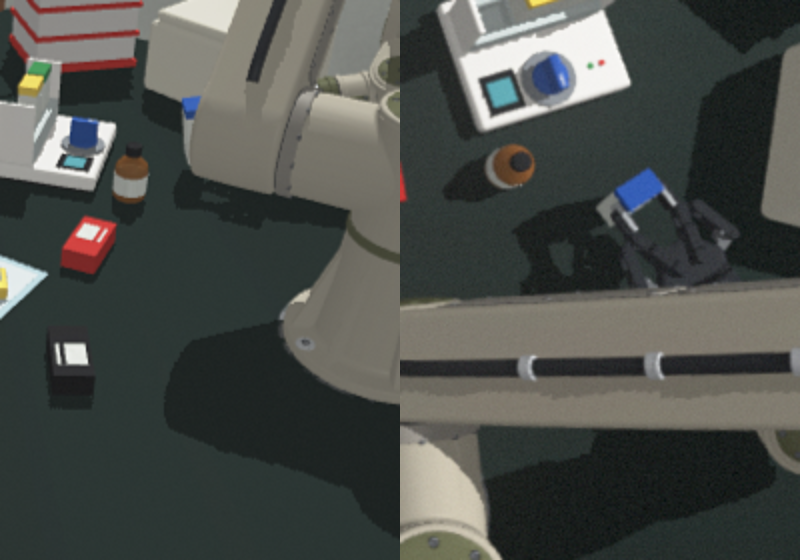

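The picture shows the cartridge nearly upright with the blue top up at about (640,190) in the crop, clear of the amber bottle. I'm lowering it to the bench.

>>> drive_tool([
  [[0.08, 0, 0.014, 0, 0, 0], [0.06, 0, 0.01, 0, 0, 0], [0.02, 0, 0.004, 0, 0, 0], [0.01, 0, 0.002, 0, 0, 0], [0, 0, 0, 0, 0, 0]],
])

```text
clock: 19.15
tcp_pos: [0.3506, -0.2814, 0.0704]
orientation: [0.621, -0.198, 0.74, 0.163]
wrist_force: [0.0, 0.1, -1.0]
finger_gap: 0.045
grip_force: 37.7
```

>>> drive_tool([
  [[0.01, 0, 0.002, 0, 0, 0], [0.01, 0, 0.002, 0, 0, 0], [0, 0, 0, 0, 0, 0]],
])

```text
clock: 19.52
tcp_pos: [0.3506, -0.2813, 0.0678]
orientation: [0.621, -0.198, 0.74, 0.163]
wrist_force: [0.4, -0.5, -2.0]
finger_gap: 0.0452
grip_force: 37.7
```

>>> drive_tool([
  [[0.01, 0, 0.002, 0, 0, 0], [0.01, 0, 0.002, 0, 0, 0], [0, 0, 0, 0, 0, 0]],
])

```text
clock: 19.9
tcp_pos: [0.3508, -0.2814, 0.0672]
orientation: [0.622, -0.196, 0.74, 0.164]
wrist_force: [-3.3, -0.7, 12.2]
finger_gap: 0.0456
grip_force: 38.4
```

>>> drive_tool([
  [[0, 0, 0, 0, -0.008, 0], [0, 0, 0, 0, -0.008, 0], [0, 0, 0, 0, 0, 0]],
])

```text
clock: 20.27
tcp_pos: [0.3508, -0.2816, 0.0668]
orientation: [0.641, -0.192, 0.724, 0.169]
wrist_force: [-1.2, -1.6, 11.1]
finger_gap: 0.0451
grip_force: 38.1
```

>>> drive_tool([
  [[0, 0, 0, 0, 0, 0], [0, 0, 0, 0, 0, 0], [0, 0, 0, 0, 0, 0], [0, 0, 0, 0, 0, 0], [0, 0, 0, 0, 0, 0], [0, 0, 0, 0, 0, 0]],
], jaw=0.7)

```text
clock: 21.02
tcp_pos: [0.3507, -0.2813, 0.0654]
orientation: [0.64, -0.194, 0.724, 0.168]
wrist_force: [0.9, -0.4, 0.1]
finger_gap: 0.0724
grip_force: 0.0
```

```bash
python3 - <<'E'
from h import *
b=snap('top','t4')[:,:,::-1]
cv2.imwrite('pics/c4.png',cv2.resize(b[240:340,470:590],None,fx=4,fy=4,interpolation=cv2.INTER_CUBIC))
E
```

```text
(no output)
```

View pics/c4.png

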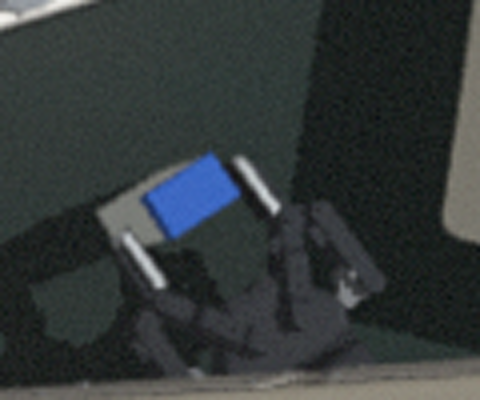

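The cartridge is standing upright: its blue top is at crop (193,196) and both fingers are clear of it. I'm retreating straight back, then measuring it.

```bash
python3 - <<'E'
from h import *
np.set_printoptions(precision=4,suppress=True)
P=np.array([[470+(u+.5)/4-.5,240+(v+.5)/4-.5] for u,v in((213,153),(145,200),(170,238),(243,190))])
L=[[.014,-.023,.09],[.014,.023,.09],[-.014,.023,.09],[-.014,-.023,.09]]
for s in(1,-1):
    r=least_squares(lambda p:(proj('top',T(p,L))-P).ravel(),[.36,-.28,.52]); 
print(r.x,r.fun)
p,R=cur(); W=[(p-R.apply([0,0,.09]),R),([.26,-.33,.2],tilt(.52,70)),([.30,-.30,.3],tilt(.52,30)),([r.x[0],r.x[1],.25],down(r.x[2]))]
for a,b in W: print(ik(np.array(a),b))
plan(W)
E
```

```text
[ 0.3499 -0.2798  0.5408] [-0.5902 -0.2107  0.2732 -0.8959  1.2087  0.1386 -0.9074  0.9798]
(array([-1.6912,  0.9857, -0.303 ,  1.6448,  0.921 ]), np.float64(5.914145673224324e-30))
(array([-1.6915,  0.5875, -0.3347,  1.6725,  0.8531]), np.float64(2.455945865082603e-30))
(array([-1.328 ,  0.0309, -0.2549,  1.4417,  0.5017]), np.float64(5.669035994387292e-21))
(array([-0.854 ,  0.0646, -0.2425,  1.2637,  0.    ]), np.float64(1.8492038093219627e-30))
3 [[0.0,0.0,-0.25,0.0,0.0,0.0],[0.0,0.0,-0.25,0.0,0.0,0.0],[0.0,0.0,-0.25,0.0,0.0,0.0]]
3 [[-0.335,0.006,-0.08,0.0,0.024,0.0],[-0.328,0.006,-0.106,0.0,0.023,0.001],[-0.32,0.007,-0.128,-0.001,0.024,0.0]]
5 [[-0.185,0.01,0.021,0.0,0.044,0.0],[-0.186,0.01,-0.005,0.0,0.045,0.0],[-0.183,0.01,-0.031,0.0,0.044,0.0],[-0.178,0.01,-0.056,0.0,0.045,0.0],[-0.168,0.01,-0.081,0.0,0.044,0.001]]
11 [[-0.016,-0.006,0.053,0.012,0.012,0.044],[-0.018,-0.001,0.053,0.012,0.012,0.043],[-0.021,0.004,0.051,0.011,0.012,0.044],[-0.021,0.008,0.051,0.012,0.012,0.044],[-0.022,0.013,0.05,0.012,0.012,0.043],[-0.021,0.018,0.048,0.012,0.012,0.044],[-0.021,0.022,0.047,0.011,0.012,0.044],[-0.019,0.027,0.045,0.012,0.012,0.044],[-0.016,0.031,0.043,0.012,0.012,0.043],[-0.014,0.035,0.041,0.012,0.012,0.044],[-0.011,0.037,0.04,0.011,0.012,0.044]]
```

>>> drive_tool([
  [[0, 0, -0.25, 0, 0, 0], [0, 0, -0.25, 0, 0, 0], [0, 0, -0.25, 0, 0, 0], [-0.335, 0.006, -0.08, 0, 0.024, 0], [-0.328, 0.006, -0.106, 0, 0.023, 0.001], [-0.32, 0.007, -0.128, 0, 0.024, 0], [-0.185, 0.01, 0.021, 0, 0.044, 0], [-0.186, 0.01, -0.005, 0, 0.045, 0], [-0.183, 0.01, -0.031, 0, 0.044, 0], [-0.178, 0.01, -0.056, 0, 0.045, 0], [-0.168, 0.01, -0.081, 0, 0.044, 0.001]],
])

```text
clock: 22.45
tcp_pos: [0.3, -0.2996, 0.3013]
orientation: [0.249, -0.246, 0.934, 0.065]
wrist_force: [0.7, 0.4, -0.7]
finger_gap: 0.0727
grip_force: 0.0
```

```bash
python3 - <<'E'
from h import *
np.set_printoptions(precision=4,suppress=True)
im=snap('top','t5')
ms=[r for r in models.silhouettes('cartridge','top')]
t=proj('top',[[.35,-.28,.05]])[0]
for r in ms: print(r['score'],r['location'],r['region'].sum())
m=min(ms,key=lambda r:np.hypot(*(np.array(r['location'])-t)))['region']
r=minimize(lambda p:-iou('top',p,m,h=.09,dx=.014),[.35,-.28,.54],method='Nelder-Mead',options=dict(initial_simplex=[[.35,-.28,.54],[.355,-.28,.54],[.35,-.275,.54],[.35,-.28,.64]])); print(r.x,r.fun)
plan([([.3499,-.2798,.24],down(.5408))])
E
```

```text
0.92 [382.5, 278.9] 752
0.89 [283.7, 323.9] 722
0.83 [197.2, 285.2] 788
0.65 [127.0, 299.2] 787
0.57 [512.7, 289.3] 497
0.41 [260.6, 257.8] 289
[ 0.3475 -0.2817  0.491 ] -0.9398523538666343
11 [[-0.009,-0.005,0.062,0.011,0.012,0.044],[-0.012,-0.001,0.061,0.012,0.012,0.044],[-0.015,0.003,0.061,0.011,0.012,0.043],[-0.016,0.007,0.06,0.012,0.012,0.044],[-0.016,0.011,0.059,0.011,0.012,0.044],[-0.018,0.016,0.058,0.012,0.013,0.044],[-0.016,0.021,0.056,0.011,0.012,0.044],[-0.016,0.025,0.056,0.012,0.012,0.044],[-0.015,0.029,0.053,0.011,0.012,0.044],[-0.012,0.032,0.052,0.012,0.012,0.043],[-0.009,0.036,0.051,0.011,0.012,0.044]]
```

>>> drive_tool([
  [[-0.009, -0.005, 0.062, 0.011, 0.012, 0.044], [-0.012, -0.001, 0.061, 0.012, 0.012, 0.044], [-0.015, 0.003, 0.061, 0.011, 0.012, 0.043], [-0.016, 0.007, 0.06, 0.012, 0.012, 0.044], [-0.016, 0.011, 0.059, 0.011, 0.012, 0.044], [-0.018, 0.016, 0.058, 0.012, 0.013, 0.044], [-0.016, 0.021, 0.056, 0.011, 0.012, 0.044], [-0.016, 0.025, 0.056, 0.012, 0.012, 0.044], [-0.015, 0.029, 0.053, 0.011, 0.012, 0.044], [-0.012, 0.032, 0.052, 0.012, 0.012, 0.043], [-0.009, 0.036, 0.051, 0.011, 0.012, 0.044], [0, 0, 0, 0, 0, 0]],
])

```text
clock: 24.05
tcp_pos: [0.3477, -0.2795, 0.2341]
orientation: [-0.005, 0.493, 0.87, 0.005]
wrist_force: [0.3, -0.3, -0.4]
finger_gap: 0.0728
grip_force: 0.0
```

```bash
python3 - <<'E'
from h import *
print(cur()[0])
plan([([.349,-.2805,.12],down(.525)),([.349,-.2805,.055],down(.525))],mm=40)
E
```

```text
[ 0.34768488 -0.27949897  0.23405478]
3 [[-0.009,0.0,0.317,0.0,-0.001,0.002],[-0.007,0.001,0.316,0.001,-0.002,0.001],[-0.006,0.001,0.317,0.0,-0.001,0.002]]
2 [[0.0,0.0,0.271,0.0,0.0,0.0],[0.0,-0.001,0.271,0.0,0.0,0.0]]
```

>>> drive_tool([
  [[-0.009, 0, 0.317, 0, -0.001, 0.002], [-0.007, 0.001, 0.316, 0.001, -0.002, 0.001], [-0.006, 0.001, 0.317, 0, -0.001, 0.002], [0, 0, 0.2, 0, 0, 0], [0, 0, 0.2, 0, 0, 0], [0, 0, 0.14, 0, 0, 0], [0, 0, 0, 0, 0, 0], [0, 0, 0, 0, 0, 0]],
])

```text
clock: 25.05
tcp_pos: [0.3495, -0.282, 0.0575]
orientation: [0.002, 0.501, 0.866, -0.0]
wrist_force: [0.0, -0.3, -0.4]
finger_gap: 0.073
grip_force: 0.0
```

>>> drive_tool([
  [[0, 0, 0, 0, 0, 0], [0, 0, 0, 0, 0, 0], [0, 0, 0, 0, 0, 0], [0, 0, 0, 0, 0, 0], [0, 0, 0, 0, 0, 0], [0, 0, 0, 0, 0, 0]],
], jaw=-1, grip_force=30)

```text
clock: 25.8
tcp_pos: [0.3499, -0.282, 0.0574]
orientation: [0.002, 0.501, 0.865, -0.0]
wrist_force: [-1.2, 0.5, 4.9]
finger_gap: 0.0281
grip_force: 37.0
```

```bash
python3 - <<'E'
from h import *
print(cur()[0])
p,R=cur()
plan([(p+[0,0,.15],R),([.569,-.134,.20],down(.2625)),],mm=40)
E
```

```text
[ 0.34990402 -0.28203753  0.0574325 ]
4 [[-0.001,0.0,-0.312,0.0,0.0,0.0],[-0.002,0.001,-0.313,0.0,0.0,0.0],[-0.001,0.0,-0.312,0.0,0.0,0.0],[-0.001,0.0,-0.313,0.0,0.0,0.0]]
7 [[0.023,0.314,0.009,0.0,0.0,0.012],[0.035,0.313,0.009,0.0,0.0,0.012],[0.046,0.311,0.009,0.0,0.001,0.011],[0.058,0.31,0.01,0.0,0.0,0.012],[0.068,0.307,0.009,0.0,0.0,0.012],[0.081,0.305,0.009,0.0,0.0,0.012],[0.092,0.301,0.01,0.001,0.0,0.011]]
```

>>> drive_tool([
  [[0, 0, -0.1, 0, 0, 0], [0, 0, -0.313, 0, 0, 0], [0, 0, -0.312, 0, 0, 0], [0, 0, -0.313, 0, 0, 0], [0, 0, -0.212, 0, 0, 0], [0.023, 0.314, 0.009, 0, 0, 0.012], [0.035, 0.313, 0.009, 0, 0, 0.012], [0.046, 0.311, 0.009, 0, 0.001, 0.011], [0.058, 0.31, 0.01, 0, 0, 0.012], [0.068, 0.307, 0.009, 0, 0, 0.012], [0.081, 0.305, 0.009, 0, 0, 0.012], [0.092, 0.301, 0.01, 0.001, 0, 0.011], [0, 0, 0, 0, 0, 0], [0, 0, 0, 0, 0, 0]],
])

```text
clock: 27.55
tcp_pos: [0.5678, -0.1331, 0.1992]
orientation: [-0.001, 0.608, 0.794, -0.001]
wrist_force: [-0.0, -0.4, -1.9]
finger_gap: 0.0281
grip_force: 36.1
```

```bash
python3 - <<'E'
from h import *
p,R=cur();m=R.as_matrix();print(p,m.round(4),np.arctan2(m[1,1],m[0,1]))
a=snap('side','s6')[:,:,::-1];b=snap('top','t6')[:,:,::-1]
o=np.zeros((560,800,3),np.uint8)
o[:,:400]=cv2.resize(a[90:230,310:410],None,fx=4,fy=4,interpolation=cv2.INTER_CUBIC); o[:,400:]=cv2.resize(b[135:275,415:515],None,fx=4,fy=4,interpolation=cv2.INTER_CUBIC); cv2.imwrite('pics/c6.png',o)
E
```

```text
[ 0.56780235 -0.13308731  0.19921241] [[-2.613e-01  9.653e-01 -3.200e-03]
 [ 9.653e-01  2.613e-01  1.000e-04]
 [ 1.000e-03 -3.100e-03 -1.000e+00]] 0.2643293785780835
```

View pics/c6.png

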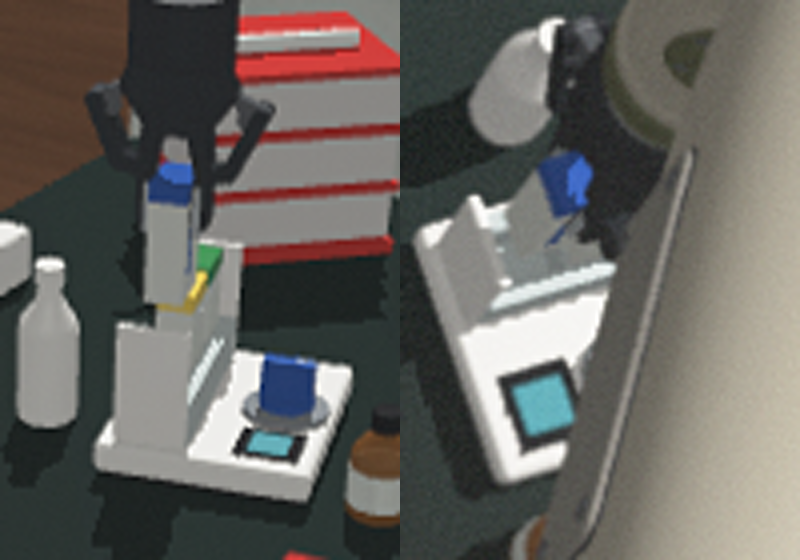

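The pictures show the cartridge held upright above the empty left bay, foot at about (165,300) in the side crop and blue top up. I'll correct the lateral offset and lower it.

```bash
python3 - <<'E'
from h import *
plan([([.5697,-.1352,.135],down(.2625))],mm=20)
E
```

```text
4 [[-0.004,0.004,0.134,0.0,0.0,0.0],[-0.005,0.004,0.135,0.0,0.0,0.0],[-0.004,0.003,0.134,-0.001,0.0,0.0],[-0.004,0.004,0.135,0.0,0.0,0.0]]
```

>>> drive_tool([
  [[-0.018, 0.015, 0, 0, 0, 0], [0, 0, 0.134, 0, 0, 0], [0, 0, 0.134, 0, 0, 0], [0, 0, 0.134, 0, 0, 0], [0, 0, 0.134, 0, 0, 0], [0, 0, 0, 0, 0, 0], [0, 0, 0, 0, 0, 0]],
])

```text
clock: 28.52
tcp_pos: [0.5709, -0.135, 0.1354]
orientation: [-0.0, 0.608, 0.794, -0.001]
wrist_force: [-0.0, -0.1, -1.3]
finger_gap: 0.0276
grip_force: 36.0
```

```bash
python3 - <<'E'
from h import *
p,R=cur();print(p,env.get_state()['wrist_force'],np.degrees((R.inv()*down(.2625)).as_rotvec()))
plan([([.5697,-.1352,p[2]],down(.2625))],mm=20)
snap('top','t7')
E
```

```text
[ 0.57085887 -0.13496719  0.13535658] [-0.02966319 -0.14764115 -1.26997842] [-0.0859462  -0.00588298  0.0660715 ]
1 [[0.001,-0.01,0.0,0.0,0.0,0.0]]
```

Now slow lowering, watching the force.

>>> drive_tool([
  [[0, -0.01, 0.03, 0, 0, 0], [0, 0, 0.03, 0, 0, 0], [0, 0, 0.03, 0, 0, 0], [0, 0, 0.02, 0, 0, 0], [0, 0, 0, 0, 0, 0]],
])

```text
clock: 29.2
tcp_pos: [0.5694, -0.1352, 0.1224]
orientation: [-0.001, 0.608, 0.794, -0.001]
wrist_force: [-1.0, 0.6, 1.8]
finger_gap: 0.0276
grip_force: 36.6
```

>>> drive_tool([
  [[0, 0, 0.02, 0, 0, 0], [0, 0, 0.02, 0, 0, 0], [0, 0, 0, 0, 0, 0]],
])

```text
clock: 29.58
tcp_pos: [0.5698, -0.1355, 0.1218]
orientation: [0.001, 0.608, 0.794, -0.0]
wrist_force: [-8.9, 3.1, 26.9]
finger_gap: 0.0274
grip_force: 40.3
```

>>> drive_tool([
  [[0, 0, -0.04, 0, 0, 0], [0.01, -0.017, 0, 0, 0, 0], [0, 0, 0.02, 0, 0, 0], [0, 0, 0.02, 0, 0, 0], [0, 0, 0, 0, 0, 0]],
])

```text
clock: 30.2
tcp_pos: [0.568, -0.1349, 0.122]
orientation: [0.002, 0.608, 0.794, -0.0]
wrist_force: [-7.7, 4.3, 31.2]
finger_gap: 0.0274
grip_force: 40.8
```

```bash
python3 - <<'E'
from h import *
s=env.get_state();R=cur()[1];print(s['tcp_pos'],R.inv().apply(s['wrist_force']),R.inv().apply(s['ft_torque']))
E
```

```text
[ 0.56798889 -0.13490896  0.12203613] [  6.02379287  -6.26072664 -31.2409192 ] [2.25145352 1.22386254 0.11309431]
```

>>> drive_tool([
  [[0, 0, -0.04, 0, 0, 0], [0.015, -0.013, 0, 0, 0, 0], [0, 0, 0.02, 0, 0, 0], [0, 0, 0.015, 0, 0, 0], [0, 0, 0, 0, 0, 0]],
])

```text
clock: 30.82
tcp_pos: [0.5664, -0.1339, 0.1221]
orientation: [0.002, 0.608, 0.794, -0.0]
wrist_force: [-6.5, 2.1, 29.9]
finger_gap: 0.0278
grip_force: 40.3
```

```bash
python3 - <<'E'
from h import *
s=env.get_state();R=cur()[1];print(s['tcp_pos'],R.inv().apply(s['wrist_force']),R.inv().apply(s['ft_torque']))
b=snap('top','t8')[:,:,::-1];a=snap('side','s8')[:,:,::-1]
o=np.zeros((560,800,3),np.uint8)
o[:,:400]=cv2.resize(a[115:215,320:392],(400,560),interpolation=cv2.INTER_CUBIC); o[:,400:]=cv2.resize(b[155:235,415:472],(400,560),interpolation=cv2.INTER_CUBIC); cv2.imwrite('pics/c8.png',o)
E
```

```text
[ 0.56638087 -0.13387393  0.122134  ] [  3.59371115  -5.65494635 -29.91641631] [1.72857022 0.8320967  0.02444378]
```

View pics/c8.png

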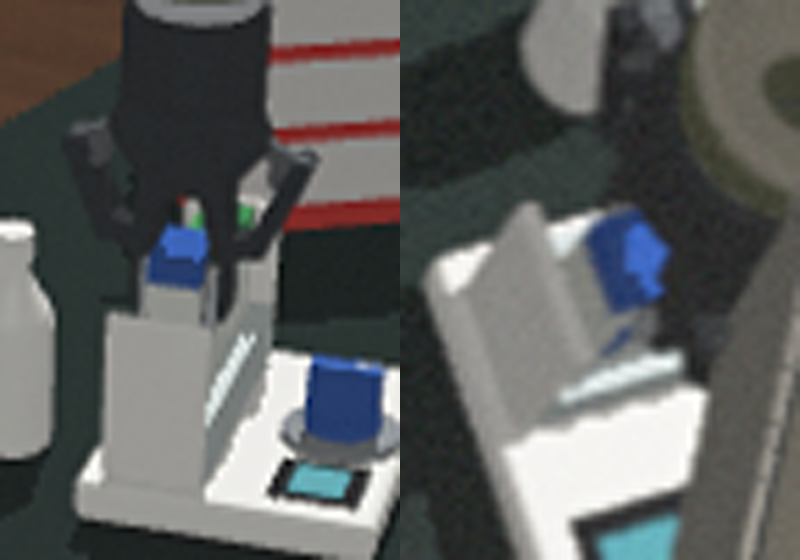

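The side crop shows the foot resting on the bay rim, with the blue top at about (180,258), and the cheek spanning columns 105–205. I'll compare the edges numerically with the projections.

```bash
python3 - <<'E'
from h import *
np.set_printoptions(precision=1,suppress=True)
S=[.5428,-.1967,.2625]
p,R=cur()
tc=lambda q:(q-[320,115])*[400/72,5.6]; tt=lambda q:(q-[415,155])*[400/57,7]+[400,0]
print('cheek outer top edge side',tc(proj('side',T(S,[[.070,.0905,.125],[.014,.0905,.125],[.070,.0905,.03],[.014,.0905,.03]]))))
print('dial bar top', tc(proj('side',T(S,[[-.066,.007,.074],[-.024,.007,.074]]))))
for n,off in(('bay',(.042,.054)),):
    B=[[off[0]+a*.014,off[1]+b*.023,z] for b,a,z in((1,1,.155),(1,-1,.155),(1,1,.141),(1,-1,.141),(-1,1,.155))]
    print('cart if centred: side',tc(proj('side',T(S,B))),'top',tt(proj('top',T(S,B))))
print('cheek top',tt(proj('top',T(S,[[.070,.0905,.125],[.070,.0825,.125],[.014,.0825,.125],[.014,.0905,.125]]))))
for c,f,(r0,r1,c0,c1) in(('side','s8',(145,170,335,370)),('top','t8',(180,205,490-415+415-0-75,512-0))):
    im=cv2.imread(f'pics/{f}.png').astype(int); b=(im[:,:,0]-im[:,:,2]>40)
    if c=='side':
        for r in range(152,168): 
            k=np.where(b[r,335:375])[0]; 
            if len(k): print(r,k.min()+335,k.max()+335, im[r,343:362,0]-im[r,343:362,2])
    else:
        for r in range(182,206):
            k=np.where(b[r,430:470])[0]
            if len(k): print('t',r,k.min()+430,k.max()+430)
E
```

```text
cheek outer top edge side [[106.5 313.7]
 [210.9 329.1]
 [100.3 475.9]
 [201.2 492.2]]
dial bar top [[385.2 373.4]
 [309.5 362.1]]
cart if centred: side [[141.5 253.8]
 [193.9 261.3]
 [140.4 278.8]
 [192.5 286.3]
 [163.6 220.3]] top [[589.1 204.5]
 [618.9 287.7]
 [578.8 217.4]
 [608.2 299.5]
 [726.9 165. ]]
cheek top [[513.4 202.8]
 [536.9 196.1]
 [594.5 358.3]
 [570.8 365.1]]
155 350 353 [ 6  5  5  4  2  2 27 88 70 64 50 40 39 40 10  1  2  3  5]
156 349 356 [  4   5   4   3   1   7  68 133 130 130 130 128 109 106  29   0   3   4
   5]
157 349 356 [  4   5   4   3   1  34 112 127 125 125 125 126 127 125  36   0   4   4
   3]
158 348 357 [  5   5   5   4  12  61 122 126 125 123 124 124 125 125  62   0   3   6
   3]
159 348 357 [  4   4   3   5  35  70  76 128 125 124 125 125 126 125  56   0   5   5
   5]
160 347 356 [  4   4   4  14  62  70  74 119 118 117 117 117 127 116  33  -1   4   4
   4]
161 347 357 [  5   3   7  27  75  72  70  66  66  65  63  72 116  65  41   3   4   4
   4]
162 346 356 [ 6  5  6 43 75 71 71 72 72 70 69 70 69 62  8  1  4  5  5]
163 346 356 [ 6  3  7 42 75 72 72 70 71 71 71 71 72 61 -3  3  4  6  4]
164 346 356 [ 5  4  7 45 78 75 74 74 73 73 72 72 73 54  0  4  5  6  3]
165 348 355 [ 4  5  6 29 38 49 49 58 59 69 70 76 73 31  1  4  4  5  3]
166 355 355 [ 4  4  3 -3 -6  7  8 21 21 32 31 38 45  7  3  5  4  4  3]
t 185 447 448
t 186 444 449
t 187 442 450
t 188 442 451
t 189 442 452
t 190 442 453
t 191 443 453
t 192 443 452
t 193 443 452
t 194 444 451
t 195 444 451
t 196 444 452
t 197 445 451
t 198 445 449
t 203 446 446
```

>>> drive_tool([
  [[0, 0, -0.04, 0, 0, 0], [0, 0.022, 0, 0, 0, 0], [0, 0, 0.01, 0, 0, 0], [0, 0, 0.01, 0, 0, 0], [0, 0, 0.01, 0, 0, 0], [0, 0, 0, 0, 0, 0]],
])

```text
clock: 31.68
tcp_pos: [0.5665, -0.1328, 0.1221]
orientation: [-0.001, 0.608, 0.794, -0.002]
wrist_force: [-11.4, 1.5, 29.9]
finger_gap: 0.0275
grip_force: 40.6
```

```bash
cat > st.py <<'E'
from h import *
np.set_printoptions(precision=4,suppress=True)
s=env.get_state();p,R=cur();F=R.inv().apply(s['wrist_force']);M=R.inv().apply(s['ft_torque'])
d=p[:2]-[.5697,-.1352];c,q=np.cos(.2625),np.sin(.2625)
print(p,'off x\' y\'',(c*d[0]+q*d[1]).round(4),(-q*d[0]+c*d[1]).round(4),'F',F,'M',M,'contact x,y',(.26*F[0]-M[1])/F[2],(M[0]+.26*F[1])/F[2], np.degrees((R.inv()*down(.2625)).as_rotvec()))
E
python3 st.py
```

```text
[ 0.5665 -0.1328  0.1221] off x' y' -0.0025 0.0032 F [  4.4159 -10.7188 -29.8852] M [2.8904 1.1315 0.0099] contact x,y -0.0005577283696034486 -0.0034636571288361785 [-0.1919  0.0593  0.0498]
```

>>> drive_tool([
  [[0, 0, -0.1, 0, 0, 0], [0, 0, 0, 0, 0, 0], [0, 0, 0, 0, 0, 0]],
])

```text
clock: 32.05
tcp_pos: [0.5674, -0.1324, 0.1296]
orientation: [-0.002, 0.608, 0.794, -0.001]
wrist_force: [0.0, 0.3, -1.8]
finger_gap: 0.0277
grip_force: 36.2
```

```bash
python3 st.py
```

```text
[ 0.5674 -0.1324  0.1296] off x' y' -0.0015 0.0033 F [0.2463 0.116  1.7889] M [-0.0019  0.055  -0.0625] contact x,y 0.005066716105346099 0.015763102695453255 [-0.1803 -0.0833  0.0667]
```

```bash
python3 - <<'E'
from h import *
S=[.5428,-.1967,.2625]
fs=['top0','t1','t5']
g=np.mean([cv2.imread(f'pics/{f}.png').astype(np.float32) for f in fs],0).mean(2)
def prof(im,cam,P):
    q=proj(cam,T(S,P)).astype(np.float32); return cv2.remap(im,q[:,:1],q[:,1:],cv2.INTER_LINEAR).ravel()
xs=np.arange(4,82,1.5)
print('x prof z=.065 (mean over y 46..62)')
v=np.mean([prof(g,'top',[[x/1e3,y,.065] for x in xs]) for y in np.linspace(.044,.064,9)],0)
print([(float(x),int(a)) for x,a in zip(xs,v)])
ys=np.arange(20,100,1.5)
for X in(.022,.042,.062):
    v=np.mean([prof(g,'top',[[X+d,y/1e3,.065] for y in ys]) for d in np.linspace(-.003,.003,5)],0); print('y prof x',X,[(float(y),int(a)) for y,a in zip(ys,v)])
gs=cv2.imread('pics/side0.png').astype(np.float32).mean(2); gs=np.mean([cv2.imread(f'pics/{f}.png').astype(np.float32).mean(2) for f in('s6','s8')],0)
xs=np.arange(5,80,1.5)
v=np.mean([prof(gs,'side',[[x/1e3,.0905,z] for x in xs]) for z in np.linspace(.05,.11,9)],0); print('side cheek',[(float(x),int(a)) for x,a in zip(xs,v)])
E
```

```text
x prof z=.065 (mean over y 46..62)
[(4.0, 238), (5.5, 215), (7.0, 181), (8.5, 149), (10.0, 127), (11.5, 121), (13.0, 136), (14.5, 172), (16.0, 207), (17.5, 223), (19.0, 226), (20.5, 224), (22.0, 204), (23.5, 164), (25.0, 140), (26.5, 134), (28.0, 136), (29.5, 137), (31.0, 136), (32.5, 136), (34.0, 137), (35.5, 138), (37.0, 137), (38.5, 137), (40.0, 136), (41.5, 136), (43.0, 135), (44.5, 137), (46.0, 140), (47.5, 142), (49.0, 139), (50.5, 134), (52.0, 127), (53.5, 124), (55.0, 126), (56.5, 137), (58.0, 159), (59.5, 185), (61.0, 207), (62.5, 220), (64.0, 222), (65.5, 222), (67.0, 222), (68.5, 224), (70.0, 229), (71.5, 231), (73.0, 207), (74.5, 144), (76.0, 92), (77.5, 70), (79.0, 64), (80.5, 65)]
y prof x 0.022 [(20.0, 201), (21.5, 197), (23.0, 187), (24.5, 187), (26.0, 191), (27.5, 196), (29.0, 199), (30.5, 200), (32.0, 195), (33.5, 188), (35.0, 191), (36.5, 195), (38.0, 196), (39.5, 192), (41.0, 186), (42.5, 189), (44.0, 193), (45.5, 193), (47.0, 187), (48.5, 182), (50.0, 185), (51.5, 190), (53.0, 196), (54.5, 198), (56.0, 195), (57.5, 191), (59.0, 189), (60.5, 192), (62.0, 195), (63
[... 1710 characters left out ...]
0, 149), (96.5, 165), (98.0, 177), (99.5, 188)]
side cheek [(5.0, 158), (6.5, 155), (8.0, 152), (9.5, 152), (11.0, 153), (12.5, 152), (14.0, 153), (15.5, 150), (17.0, 149), (18.5, 151), (20.0, 151), (21.5, 151), (23.0, 151), (24.5, 151), (26.0, 151), (27.5, 151), (29.0, 151), (30.5, 151), (32.0, 151), (33.5, 151), (35.0, 151), (36.5, 151), (38.0, 151), (39.5, 151), (41.0, 151), (42.5, 151), (44.0, 151), (45.5, 151), (47.0, 151), (48.5, 151), (50.0, 151), (51.5, 151), (53.0, 151), (54.5, 151), (56.0, 151), (57.5, 151), (59.0, 151), (60.5, 151), (62.0, 151), (63.5, 151), (65.0, 152), (66.5, 153), (68.0, 155), (69.5, 146), (71.0, 115), (72.5, 82), (74.0, 62), (75.5, 50), (77.0, 48), (78.5, 48)]
```

```bash
cat > fitc.py <<'E'
from h import *
np.set_printoptions(precision=4,suppress=True)
S=np.array([.5428,-.1967,.2625])
p,R=cur(); zt=p[2]-.0574+.09
ims={}
for c in('top','side'):
    fr=[viewer.read_camera(c).astype(float) for _ in range(3)]; im=np.mean(fr,0); ims[c]=im[:,:,2]-im[:,:,0]
q0=T(S,[[.042,.054,zt]])
for c in ims:
    a,b=proj(c,q0)[0].round().astype(int)
    print(c); print(ims[c][b-5:b+14,a-14:a+8].round().astype(int))
np.savez('ims.npz',**ims,zt=zt)
E
python3 fitc.py; python3 st.py
```

```text
top
[[  5   7   3   3   0   3  -1  -1  -2   0   0   1   0   2   2   2   0   1
    4   2   1   1]
 [  5   5   4   2   4   2   3   6   4   1   1   2   0   0   1   3   0   1
    1   3   4   3]
 [  4   5   4   4   3  13  30  40  31  10   0  -1   1  -1   1   2   3   0
    1   3   2   1]
 [  8  10  25  38  50  61  64  66  55  24   3   0   2   1   2   0   3  -2
    0   2   1   3]
 [ 12  41  67  69  70  71  69  71  73  71  35   4  -1  -1   2   2   2   1
    2   1   3   0]
 [ 17  52  71  73  70  69  75  93 122 129  90  32   1  -2   1   2   0   1
    1   0  -1   1]
 [ 29  58  71  73  72  74 114 131 137 138 129  76  21  -1   1   0   1   3
    2   1   2   0]
 [ 15  57  66  69  69  75 116 136 134 135 137 129  63   7   1   3   0   2
    0   1   0   1]
 [ 11  42  63  69  70  74 118 134 135 133 136 132  62   3  -3   3   2   1
    1   1   2   0]
 [  8  37  59  68  70  73 118 135 135 135 133  93  31   3   0   0   1   2
    0   0  -1   0]
 [ -3  15  53  64  67  74 117 131 134 136 132  67   8  -3   1   0   1   3
    2   1   0  -1]
 [ -5  10  42  64  67  69  74  82 119 134 106  45   0  -1  -1   3   0  -1
[... 1932 characters left out ...]
 -7  -7   3   8  13  25  21
   -1   4   5   5]
 [  8   8   8   8   7   4   5   4  -4  -4  -4  -4  -4  -4  -5  -6  -6  -5
    1   5   4   4]
 [  8   8   9   8   8   5   5   3  -4  -3  -3  -3  -4  -4  -4  -3  -4  -4
    2   5   4   5]
 [  7   8   7   7   7   4   4   2  -4  -3  -3  -4  -3  -4  -3  -3  -3  -4
    2   5   4   5]
 [  5   5   5   6   5   6   4   2  -4  -3  -3  -3  -3  -3  -3  -3  -4  -4
    3   5   4   5]
 [  8   8   8   9   9   8   6   2  -4  -3  -3  -3  -3  -3  -3  -4  -4  -4
   12   4   5   3]]
[ 0.5676 -0.1325  0.1305] off x' y' -0.0013 0.0031 F [-0.1328  0.385   2.3462] M [-0.0082  0.0229 -0.0058] contact x,y -0.024475903732578637 0.039160961977337753 [-0.1345 -0.0393  0.0662]
```

```bash
cat > fity.py <<'E'
from h import *
S=np.array([.5428,-.1967,.2625]); D=np.load('ims.npz'); zt=float(D['zt']); I=D['top']
def line(cov,c0,rows): return [(c0+5-.5-0-cov[r],r) for r in rows]
a,b=proj('top',T(S,[[.042,.054,zt]]))[0].round().astype(int)
rows=range(b+1,b+9); c0=a-14
bot=np.array([(c0+5-.5-np.clip(I[r,c0:c0+5]/69,0,1).sum(),r) for r in rows])
def ypr(z,pts): # intersect pixel rays with height z -> shaker y'
    X=atz('top',pts,z); d=X[:,:2]-S[:2]; c,s=np.cos(S[2]),np.sin(S[2]); return -s*d[:,0]+c*d[:,1], c*d[:,0]+s*d[:,1]
y,x=ypr(zt-.014,bot); print('bottom-left edge y\' (77 if centred), x\'',(y*1e3).round(1),(x*1e3).round(1))
top=np.array([(c0+5-.5+3-np.clip((I[r,c0+5:c0+8]-72)/60,0,1).sum(),r) for r in range(b+1,b+5)])
y,x=ypr(zt,top); print('top-left edge',(y*1e3).round(1),(x*1e3).round(1))
# same check on yellow's left top edge, z .125 (23 if centred)
J=np.mean([cv2.imread(f'pics/{f}.png').astype(float) for f in('top0','t1','t5')],0); Y=J[:,:,2]-J[:,:,0]
for X in(.034,.042,.050):
    ys=np.arange(14,34,1.); q=proj('top',T(S,[[X,v/1e3,.125] for v in ys])).astype(np.float32); v=cv2.remap(Y.astype(np.float32),q[:,:1],q[:,1:],cv2.INTER_LINEAR).ravel(); h=(v[0]+v[-1])/2; k=np.where(v<h)[0][0]; print('yellow edge',ys[k-1]+(v[k-1]-h)/(v[k-1]-v[k]))
B=D['side']; 
def xs(pts,yf): # side cam ray at plane y'=yf
    o,d=ray('side',pts); n=np.array([-np.sin(S[2]),np.cos(S[2]),0]); s0=np.array([S[0],S[1],0]); t=(yf-(o-s0)@n)/(d@n); X=o+d*t[:,None]; e=np.array([np.cos(S[2]),np.sin(S[2]),0]); return (X-s0)@e, X[:,2]
a2,b2=proj('side',T(S,[[.042,.054,zt]]))[0].round().astype(int); r=b2+4; row=B[r,a2-14:a2+8]/72
L=[(a2-14+9-.5-np.clip(row[:9],0,1).sum(),r)]; Rr=[(a2-14+15-.5+np.clip(row[15:20],0,1).sum(),r)]
print('side left face x edges (28..56)',xs(L,.077),xs(Rr,.077))
E
python3 fity.py
```

```text
bottom-left edge y' (77 if centred), x' [78.4 78.6 78.7 79.1 78.5 78.8 78.9 78.8] [51.9 49.6 47.2 45.  42.5 40.2 37.8 35.4]
top-left edge [71.3 72.2 73.  73.7] [45.5 43.4 41.3 39.2]
yellow edge 26.348811984062195
yellow edge 26.202181816101074
yellow edge 26.188801020383835
side left face x edges (28..56) (array([0.05793038]), array([0.15573864])) (array([0.02518958]), array([0.16055289]))
```

```bash
python3 - <<'E'
from h import *
S=[.5428,-.1967,.2625]
J=np.mean([cv2.imread(f'pics/{f}.png').astype(np.float32) for f in('top0','t1','t5')],0); G=J.mean(2); Y=J[:,:,2]-J[:,:,0]; GR=J[:,:,1]-J[:,:,2]
def prof(im,P): 
    q=proj('top',T(S,P)).astype(np.float32); return cv2.remap(im,q[:,:1],q[:,1:],cv2.INTER_LINEAR).ravel().round().astype(int).tolist()
for X in(.03,.042,.054):
    ys=np.arange(78,96); print('Lcheek z.125',X,list(zip(ys.tolist(),prof(G,[[X,y/1e3,.125] for y in ys]))))
    ys=np.arange(-96,-77); print('Rcheek z.125',list(zip(ys.tolist(),prof(G,[[X,y/1e3,.125] for y in ys]))))
ys=np.arange(16,30); print('yellow z.111',list(zip(ys.tolist(),prof(Y,[[.042,y/1e3,.111] for y in ys]))))
ys=np.arange(-30,-16); print('yellow right z.125',list(zip(ys.tolist(),prof(Y,[[.042,y/1e3,.125] for y in ys]))))
xs=np.arange(20,36); print('yellow front z.111',list(zip(xs.tolist(),prof(Y,[[x/1e3,0,.111] for x in xs]))))
xs=np.arange(48,64); print('yellow rear z.125',list(zip(xs.tolist(),prof(Y,[[x/1e3,0,.125] for x in xs]))))
ys=np.arange(90,106); print('deck left z.03',list(zip(ys.tolist(),prof(G,[[-.05,y/1e3,.03] for y in ys]))))
ys=np.arange(-106,-90); print('deck right z.03',list(zip(ys.tolist(),prof(G,[[-.05,y/1e3,.03] for y in ys]))))
E
```

```text
Lcheek z.125 0.03 [(78, 128), (79, 128), (80, 132), (81, 137), (82, 170), (83, 203), (84, 226), (85, 238), (86, 243), (87, 232), (88, 217), (89, 191), (90, 165), (91, 147), (92, 139), (93, 132), (94, 132), (95, 132)]
Rcheek z.125 [(-96, 58), (-95, 56), (-94, 55), (-93, 63), (-92, 73), (-91, 102), (-90, 151), (-89, 200), (-88, 220), (-87, 235), (-86, 231), (-85, 214), (-84, 194), (-83, 171), (-82, 148), (-81, 137), (-80, 133), (-79, 130), (-78, 126)]
Lcheek z.125 0.042 [(78, 113), (79, 113), (80, 121), (81, 131), (82, 155), (83, 199), (84, 236), (85, 240), (86, 244), (87, 233), (88, 213), (89, 192), (90, 167), (91, 146), (92, 138), (93, 133), (94, 132), (95, 132)]
Rcheek z.125 [(-96, 58), (-95, 56), (-94, 54), (-93, 64), (-92, 79), (-91, 106), (-90, 161), (-89, 216), (-88, 233), (-87, 238), (-86, 235), (-85, 215), (-84, 191), (-83, 169), (-82, 148), (-81, 135), (-80, 133), (-79, 131), (-78, 126)]
Lcheek z.125 0.054 [(78, 220), (79, 220), (80, 221), (81, 225), (82, 229), (83, 237), (84, 243), (85, 245), (86, 243), (87, 237), (88, 213), (89, 190), (90, 167), (91, 149), (92, 136), (93, 1
[... 660 characters left out ...]
, (25, 2), (26, 4), (27, 12), (28, 20), (29, 49), (30, 84), (31, 113), (32, 131), (33, 146), (34, 145), (35, 143)]
yellow rear z.125 [(48, 144), (49, 144), (50, 144), (51, 144), (52, 144), (53, 143), (54, 135), (55, 122), (56, 103), (57, 71), (58, 38), (59, 21), (60, 12), (61, 6), (62, 3), (63, 0)]
deck left z.03 [(90, 241), (91, 239), (92, 233), (93, 227), (94, 207), (95, 188), (96, 171), (97, 158), (98, 145), (99, 135), (100, 127), (101, 114), (102, 95), (103, 75), (104, 60), (105, 48)]
deck right z.03 [(-106, 59), (-105, 60), (-104, 59), (-103, 59), (-102, 58), (-101, 57), (-100, 57), (-99, 61), (-98, 89), (-97, 123), (-96, 167), (-95, 208), (-94, 245), (-93, 249), (-92, 247), (-91, 246)]
```

>>> drive_tool([
  [[-0.014, 0, 0, 0, 0, 0], [0, 0, 0.03, 0, 0, 0], [0, 0, 0.03, 0, 0, 0], [0, 0, 0.015, 0, 0, 0], [0, 0, 0, 0, 0, 0]],
])

```text
clock: 32.98
tcp_pos: [0.568, -0.1342, 0.1223]
orientation: [-0.001, 0.608, 0.794, -0.001]
wrist_force: [-1.9, 1.8, 1.9]
finger_gap: 0.0277
grip_force: 36.6
```

```bash
python3 st.py; python3 fitc.py >/dev/null; python3 - <<'E'
from h import *
S=np.array([.5428,-.1967,.2625]);D=np.load('ims.npz');B=D['side'];zt=float(D['zt'])
n=np.array([-np.sin(S[2]),np.cos(S[2]),0]);e=np.array([n[1],-n[0],0]);s0=np.array([S[0],S[1],0])
a,b=proj('side',T(S,[[.056,.077,zt-.014]]))[0]; print('pred bottom-left band corner',a,b, 'pred foot rear-left',proj('side',T(S,[[.056,.077,zt-.09]]))[0], 'cheek top rear outer/inner',proj('side',T(S,[[.07,.0905,.125],[.07,.0825,.125]])))
r0=int(b);c0=int(a)
print(B[r0-6:r0+4,c0-4:c0+12].round().astype(int),r0-6,c0-4)
G=viewer.read_camera('side').astype(int).sum(2)//3
print(G[r0:r0+16,c0-8:c0+16],r0,c0-8)
E
```

```text
[ 0.568  -0.1342  0.1223] off x' y' -0.0013 0.0014 F [ 2.254  -1.3544 -1.9389] M [0.3581 0.1976 0.0064] contact x,y -0.2003387624289296 -0.0030817953840327553 [-0.1025 -0.0081  0.0638]
pred bottom-left band corner 345.26282842741716 164.80942584301795 pred foot rear-left [344.20159798 188.29605307] cheek top rear outer/inner [[339.17010292 171.02216634]
 [339.90163631 169.91898589]]
[[  5   4   4   5   3   3  27  72  90 126 124 124 124 124 128 126]
 [  9   5   4   4   4  15  62  77 121 127 125 125 125 126 127 123]
 [  8   5   4   3   5  34  73  68  73 119 117 116 117 117 118 102]
 [  8   8   4   3   5  59  73  70  69  67  66  66  65  66  67  60]
 [  8   8   4   2   4  62  73  71  71  70  71  70  70  70  68  38]
 [  7   7   4   3   5  78  73  71  72  72  72  72  71  72  68  22]
 [  9   8   4   3   6  72  70  75  74  74  74  73  73  74  68  20]
 [  8   8   3   4   6  34  32  37  48  47  48  60  70  69  62   8]
 [  8   7   5   4   3  -7  -8  -6   8   7   8  22  32  32  29  -1]
 [  8   7   4   4   4  -4  -4  -5  -5  -6  -6  -7  -7  -7  -6   0]] 158 341
[[ 50  49  49  50  49  46  38  56 1
[... 889 characters left out ...]
55 151 151 150 151 151 152 152 154 154 153 154 153 153 157
  196 141 127 120 136 134]
 [ 47  62 137 153 151 151 151 151 151 150 151 151 151 152 151 151 152 152
  158 155 152 133 134 133]
 [ 45  69 161 152 151 152 150 150 150 150 152 152 152 151 151 151 151 151
  152 152 150 132 132 131]
 [ 44  68 160 152 151 151 151 150 150 151 151 151 151 151 151 152 152 152
  151 152 151 133 131 127]
 [ 45  69 160 152 151 151 151 151 150 151 151 151 151 151 151 152 152 152
  152 152 147 132 131 127]
 [ 46  68 157 152 151 151 151 151 150 150 151 151 151 151 151 151 152 152
  151 151 141 130 129 127]
 [ 46  68 157 152 152 151 151 151 151 151 151 151 151 150 151 151 152 151
  152 151 142 130 126 139]] 164 337
```

>>> drive_tool([
  [[0, 0, -0.03, 0, 0, 0], [0.003, 0.02, 0, 0, 0, 0], [0, 0, 0.02, 0, 0, 0], [0, 0, 0.02, 0, 0, 0], [0, 0, 0.02, 0, 0, 0], [0, 0, 0, 0, 0, 0]],
])

```text
clock: 34.08
tcp_pos: [0.5705, -0.1336, 0.118]
orientation: [-0.0, 0.608, 0.794, -0.001]
wrist_force: [1.2, -2.2, -3.0]
finger_gap: 0.0277
grip_force: 36.2
```

```bash
python3 st.py
```

```text
[ 0.5705 -0.1336  0.118 ] off x' y' 0.0012 0.0014 F [-2.4524  0.6009  3.0247] M [-0.1234 -0.5518 -0.019 ] contact x,y -0.028376762305325456 0.010850122303430972 [-0.1112  0.017   0.0511]
```

It's entering the well. I'll keep lowering gently.

>>> drive_tool([
  [[-0.004, 0, 0.02, 0, 0, 0], [0, 0, 0.02, 0, 0, 0], [0, 0, 0.02, 0, 0, 0], [0, 0, 0, 0, 0, 0]],
])

```text
clock: 34.58
tcp_pos: [0.5705, -0.1337, 0.1109]
orientation: [-0.001, 0.608, 0.794, -0.001]
wrist_force: [1.1, -0.8, -1.8]
finger_gap: 0.0279
grip_force: 36.2
```

```bash
python3 st.py
```

```text
[ 0.5705 -0.1337  0.1109] off x' y' 0.0011 0.0012 F [-1.0415  0.8843  1.7547] M [-0.117  -0.3134  0.0022] contact x,y 0.02428189348287014 0.06435481937816147 [-0.1116 -0.0205  0.0642]
```

>>> drive_tool([
  [[-0.002, 0, 0.03, 0, 0, 0], [0, 0, 0.03, 0, 0, 0], [0, 0, 0.03, 0, 0, 0], [0, 0, 0.03, 0, 0, 0], [0, 0, 0, 0, 0, 0]],
])

```text
clock: 35.2
tcp_pos: [0.5704, -0.1338, 0.0964]
orientation: [-0.001, 0.608, 0.794, -0.001]
wrist_force: [0.9, 0.1, -2.0]
finger_gap: 0.0278
grip_force: 36.1
```

>>> drive_tool([
  [[0, 0, 0.012, 0, 0, 0], [0, 0, 0.012, 0, 0, 0], [0, 0, 0.012, 0, 0, 0], [0, 0, 0, 0, 0, 0]],
])

```text
clock: 35.7
tcp_pos: [0.5706, -0.134, 0.0926]
orientation: [-0.001, 0.608, 0.794, -0.001]
wrist_force: [-0.3, 0.2, 0.1]
finger_gap: 0.0274
grip_force: 36.3
```

>>> drive_tool([
  [[0, 0, 0.008, 0, 0, 0], [0, 0, 0.005, 0, 0, 0], [0, 0, 0, 0, 0, 0]],
])

```text
clock: 36.08
tcp_pos: [0.5705, -0.1339, 0.0925]
orientation: [-0.0, 0.608, 0.794, -0.001]
wrist_force: [-4.9, 1.3, 8.8]
finger_gap: 0.0275
grip_force: 37.5
```

It's seated on the floor. Releasing, then withdrawing upward.

>>> drive_tool([
  [[0, 0, 0, 0, 0, 0], [0, 0, 0, 0, 0, 0], [0, 0, 0, 0, 0, 0], [0, 0, 0, 0, 0, 0], [0, 0, 0, 0, 0, 0]],
], jaw=0.3)

```text
clock: 36.7
tcp_pos: [0.5705, -0.134, 0.0908]
orientation: [-0.001, 0.608, 0.794, -0.001]
wrist_force: [-0.3, 0.0, -0.8]
finger_gap: 0.0556
grip_force: 0.0
```

>>> drive_tool([
  [[0, 0, -0.1, 0, 0, 0], [0, 0, -0.25, 0, 0, 0], [0, 0, -0.35, 0, 0, 0], [0, 0, -0.35, 0, 0, 0], [0, 0, -0.35, 0, 0, 0], [0.1, -0.35, 0, 0, 0, 0], [0.25, -0.3, 0, 0, 0, 0], [0.35, -0.2, 0, 0, 0, 0], [0.35, 0, 0, 0, 0, 0], [0.35, 0, 0, 0, 0, 0], [0.3, 0, 0, 0, 0, 0], [0, 0, 0, 0, 0, 0], [0, 0, 0, 0, 0, 0]],
])

```text
clock: 38.33
tcp_pos: [0.4196, 0.0363, 0.2598]
orientation: [0.0, 0.608, 0.794, -0.0]
wrist_force: [-0.5, -0.4, 0.1]
finger_gap: 0.0557
grip_force: 0.0
```

```bash
python3 - <<'E'
from h import *
a=snap('side','s9')[:,:,::-1];b=snap('top','t9')[:,:,::-1]
o=np.zeros((560,800,3),np.uint8)
o[:,:350]=cv2.resize(a[110:230,310:385],(350,560),interpolation=cv2.INTER_CUBIC); o[:,350:]=cv2.resize(b[130:280,405:525],(450,560),interpolation=cv2.INTER_CUBIC); cv2.imwrite('pics/c9.png',o)
z=cv2.imread('pics/top0.png').astype(int)
for n in('jar','timer','cup','amber_bottle','wash_bottle','cartridge_green','cartridge_yellow'):
    r=models.silhouettes(n,'top'); print(n,[(round(x['score'],2),np.round(x['location'])) for x in r[:2]])
E
```

```text
jar [(0.8, array([260., 259.]))]
timer [(0.57, array([320., 257.]))]
cup [(0.64, array([225., 215.]))]
amber_bottle []
wash_bottle []
cartridge_green [(0.51, array([499., 175.]))]
cartridge_yellow []
```

View pics/c9.png

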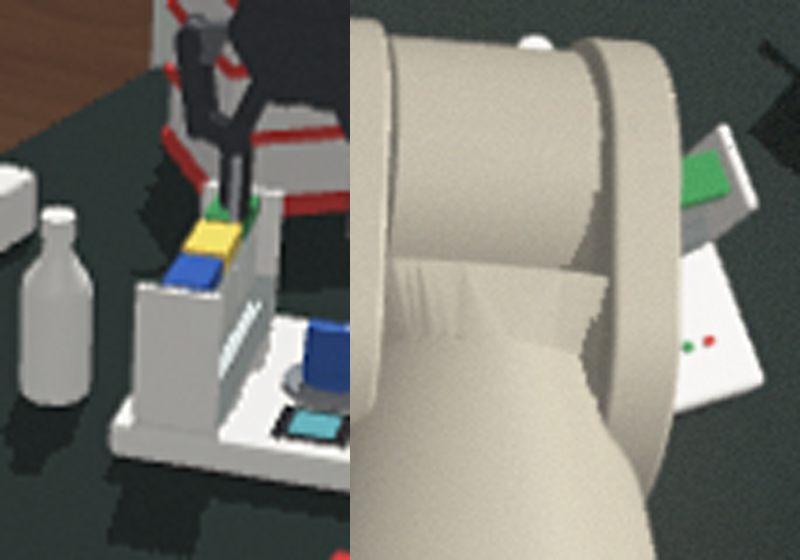

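The side crop shows the blue top at (195,270), level with the yellow and green tops and the cheek. The wash bottle is still standing, and the dial hasn't been touched since I turned it off. Handing in.

```bash
python3 -c "
from workcell import order
print(order.hand_in())"
```

```text
the job is handed in; nothing more can be done
None
```

The dial is turned to its off stop, the blue-topped cartridge stands fully home in the empty bay with the gripper clear, and I handed the job in at about 38 s; the final pictures show nothing knocked over, but the arm hid the dial's off position and the amber bottle in the last top view.

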